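# Change the ink cartridge of the label printer

### The job

The ink cartridge in the top bay of the label printer is spent: press it so that its push-push catch lets go, lift it out and stand it upright, without dropping it, in the free compartment of the grey return tray. Then take the new cartridge of the same thickness out of the cardboard stock box, slide it into the bay and press it home until the catch keeps it, and let go. Do not force anything (the bay and its catch stand 30 N at most) and leave everything else where it is.

Things in the scene. Friction and masses are not known exactly. Their poses are not given: they have to be found in the camera images.
- printer: White desktop label printer, 250 (x) x 270 (y) mm, flat deck 127 to 137 mm above the table as its levelling feet are set, fixed in mid table, slightly turned. Origin: 125 mm under the deck's centre; x away from the robot, y left, z up. The cartridge bay opens upward in the deck at x -35, y +60 mm. The deck is flat 52 mm either way in y from there; a round roll cover rises 57 mm above it on the -y side.
- bay (a point): Centre of the bay's mouth, level with the deck, axes as the printer's. The bay is an upright shaft, 65 mm (x) x 33 mm (y) inside, deep enough for the cartridge; a 6 mm wide 45 degree bevel runs round its mouth.
- carriage (a joint): Sprung carriage in the bay that carries the cartridge (m): 0 = caught by the push-push catch (start), -0.018 = raised (ejected or empty), positive = pressed beyond caught. The spring lifts with 7 N (raised) to 12 N; only the bottom stop is hard. Pressed to the stop and let go, a raised carriage stays caught at 0, a caught one rises at up to 0.2 m/s.
- catch (a point): Point on the carriage's top, under the cartridge; 56 mm below the deck when caught. The bottom stop lies 6.5 to 15 mm below the caught position, as this catch happens to be adjusted: it cannot be seen, only felt. The catch changes over just before it (last 1 mm); a shorter press changes nothing. While caught, a keeper holds the cartridge so it cannot be pulled out; raised, it lifts out freely.
- spent: Spent ink cartridge, caught in the bay at the start. Black plastic, 60 to 90 g: body 62 (x) x 30 (y) x 72 (z) mm, lowest 5 mm (foot) stepped in 2 mm, finger tab on top (see spent_tab), 104 mm in all, a notch low in each end; same either way round. Origin: centre of the underside; x along the length, z up. Its shoulders are 16 mm above the deck when caught, 34 mm when ejected.
- spent_tab (a point): Centre of the top face of the spent cartridge's finger tab, 104 mm above its underside. The tab is 44 (x) x 14 (y) mm and stands 32 mm high on the shoulders; to grip across its 14 mm, or to press down on. 48 mm above the deck when caught, 66 mm when ejected.
- fresh: New ink cartridge, same size, shape, tab and origin as the spent one (30 mm thick), 60 to 120 g, standing upright and loose in one of the two compartments of the stock box; which one varies.
- fresh_tab (a point): Centre of the top face of the new cartridge's finger tab (44 x 14 mm, 32 mm high), 104 mm above its underside.
- stock_box: Open cardboard box 100 (x) x 164 (y) x 50 (z) mm, walls and floor 4 mm, with a divider making two compartments side by side along y (76 mm each). Origin: centre of the underside. Fixed, left or right of the printer.
- return_tray: Open grey plastic tray 110 (x) x 170 (y) x 40 (z) mm, walls and floor 4 mm, with a divider making two compartments side by side along y (79 mm each). Origin: centre of the underside. The +y one (centre y +42 mm) holds an old wide cartridge, the -y one (centre y -42 mm) is free. Fixed, on the other side of the printer from the stock box.
- wide_new: New cartridge of the wide kind, 48 mm thick, otherwise alike; it does not fit the bay. Stands in the other compartment of the stock box. Origin: centre of the underside. Leave it.
- wide_old: Old cartridge of the wide kind, 48 mm thick, in the +y compartment of the return tray. Origin: centre of the underside. Leave it.
- label_roll: Spare roll of blank white labels, a ring 84 mm across, 58 mm high, on the table beyond the printer. Origin: centre of the underside. Leave it.
- jar: Amber glass jar with steel lid, 72 mm across, 105 mm high, beyond the printer. Origin: centre of the underside. Leave it.
- scraper: Spatula with a wooden handle lying on the table at the right, beside the bag sealer. Leave it.
- tape_roll: Roll of clear tape, 100 mm across, 24 mm high, flat on the table near the robot. Origin: centre of the underside. Leave it.
- slab_a: Brown candy slab 75 x 55 x 22 mm on the table near the robot. Origin: centre of the underside. Leave it.
Mind the look-alikes: they are no part of the job. Leave any green or yellow look-alike of the spent alone.

How it is judged:
By the outcome, as a careful person would: the job done as asked, in the order asked, and still so for the second after the job is handed in, with the robot touching nothing.
It also fails if it takes over 69 s, if anything falls off the work surface, if the arm or the gripper's body presses on something with over 40 N, if the wrist force passes 120 N, or if a joint passes its speed limit or range.

### The arm

A 6-joint arm with a two-finger parallel gripper is mounted at the origin on the work surface. World frame = base frame: x ahead of the robot, y to its left, z up, the work surface at z = 0. Lengths are in m, angles in rad, forces in N, time in s.
With the tool pointing down it reaches from about 0.275 to 0.825 m from the base axis. Payload 4.9 kg.
Tool frame: the origin (TCP) lies at the centre of the arm's flange, where the gripper is bolted on; the fingertips stand 173 mm ahead of it and the grasp point (between the pads) lies 155 mm ahead of it; y points along the fingers, x is the direction in which the jaws open and shut, and the axes are right-handed (so a half turn about y gives the same grasp; the last joint's range is limited). The gripper opens to 85 mm and grips with 20 to 120 N. Pads are 22 mm wide; open, the fingers measure 114 mm over their backs; the gripper's body (76 mm by 85 mm) begins 54 mm behind the grasp point. The pads swing forward as they close: fully open they stand 13 mm farther back than shut.
Start: joints at [0.983, 0.326, -0.193, 1.052, 0, 1.437], TCP at [0.241, 0.494, 0.405] pointing down, gripper open.
Joint ranges: [-2.65, 2.65], [-0.97, 1.79], [-1.3, 1.35], [-1.93, 2.1], [-1.47, 1.37], [-3.14, 3.14]. Speed limits (rad/s): [2.57, 2.57, 3.14, 3.14, 3.14, 3.14].

### API

Orientations are given as a unit quaternion [w, x, y, z].
In Python, from plant import state, optics, bot gives the robot as it stands.
- The arm moves only by the tool send_rows, never from a script. Its argument "commands" is a list of rows, each a list of 6 numbers: the shift along the world's x, y, z in m, then the turn, a rotation vector about the world's x, y, z in rad. A call has 1 to 12 rows; each row shifts and turns the pose as measured when the row begins; what a row does not reach is not made up. A row lasts 1/8 s, in which the tool goes at most 62.5 mm and 10.7 degrees, less where a joint would pass 70% of its speed; a pose out of reach is approached as far as the arm can. A call is refused whole if a number of a shift passes 0.0625 or a number of a turn 0.188, either way. A call with a gripper value outside its range is refused whole. "jaw" is the opening, from 0 (shut) to 1 (fully open), set as the call begins (left out, the last holds). The fingers move at their own pace and stop on an object; "squeeze" is the grip in N (left out, the last holds). Time passes only in rows, so rows that do not move let the fingers close. It gives the time, the measured TCP pose, the force and the opening at its end, in the units of the state.
- state(): the state, without advancing time (a new reading comes with each control period).
- optics.grab_frame(name): name is "side" or "top" or "wrist"; returns the picture (400x640x3 uint8, red, green, blue); there is no depth.
- optics.calibration(name): a dict with "vfov" (degrees; the focal length in pixels is half the picture's height over the tangent of half this angle, whatever the lens; pixels are square), "cx", "cy" (the principal point, pixels), "dist_coeffs" ([k1, k2, p1, p2, k3] as OpenCV has them; the pictures are not rectified), "rvec" (rotation vector, rad) and "tvec" (3), from world to camera coordinates, as OpenCV has them; the wrist camera has in their place "T_tool_cam" (4x4, takes a point from camera to tool coordinates, whose origin is the TCP and whose axes are the tool frame's). Camera axes: x right, y down, z forward; pixel columns grow to the right and rows downward; lengths in m; the calibration is good to about 2 mm. A picture is of the moment at which its call begins: read the wrist's pose just before it. calibration takes no time and is no camera call.
- bot.close_job(): hands the job in, once; it reports no verdict.
The state is a dict: "time": time; "joints": joint angles; "dq": joint speeds; "tau": joint torques, N m; "eef_pos": TCP position; "tool_rot": TCP orientation; "force": force on the tool from outside, world axes, zero at the start; "ft_torque": the same for the moment, N m; "finger_gap": opening from 0.0 (shut) to 1.0 (fully open).
Only numpy, scipy, OpenCV 4.12 (cv2) and the standard library are available. Lean on these libraries where they do the work, as an engineer would, in place of code of your own. Each camera call takes 0.05 s, during which the arm holds its last target.

## Working session

There is one attempt and no reset: what is moved stays moved. The work goes in short steps, Python scripts to look and compute and a tool call to move; the robot and the scene stay as the last step left them, time stands still between calls to the robot, and variables do not carry over. Pictures are saved under pics/ and viewed, and the job is handed in when it is done.

Besides the shell and the picture viewer there is one more tool, called after "Emit:" as name(argument=value, ...) on one line, values as JSON. send_rows: Moves the arm, as the interface text tells. Its arguments: {"type":"object","properties":{"commands":{"type":"array"},"jaw":{"type":"number"},"squeeze":{"type":"number"}},"required":["commands"]}

```bash
ls; mkdir -p pics
cat > h.py <<'E'
import numpy as np, cv2
from plant import state, optics, bot
def grab(n,fn):
    s=state(); im=optics.grab_frame(n); cv2.imwrite('pics/'+fn,im[:,:,::-1]); return s,im
def K(c):
    f=200/np.tan(np.radians(c['vfov'])/2); return np.array([[f,0,c['cx']],[0,f,c['cy']],[0,0,1.]])
def q2R(q):
    from scipy.spatial.transform import Rotation as R
    return R.from_quat([q[1],q[2],q[3],q[0]]).as_matrix()
def pose(n,s=None):
    c=optics.calibration(n)
    if 'rvec' in c:
        R=cv2.Rodrigues(np.array(c['rvec'],float))[0]; t=np.array(c['tvec'],float).ravel(); return R.T,-R.T@t
    T=np.array(c['T_tool_cam']); Rt=q2R(s['tool_rot']); return Rt@T[:3,:3], Rt@T[:3,3]+np.array(s['eef_pos'])
def ray(n,uv,s=None):
    c=optics.calibration(n); p=cv2.undistortPoints(np.array(uv,float).reshape(-1,1,2),K(c),np.array(c['dist_coeffs'],float)).reshape(-1,2)
    R,o=pose(n,s); d=np.c_[p,np.ones(len(p))]@R.T; return o,d
def onz(n,uv,z,s=None):
    o,d=ray(n,uv,s); return o+d*((z-o[2])/d[:,2])[:,None]
def proj(n,P,s=None):
    c=optics.calibration(n); R,o=pose(n,s); r=cv2.Rodrigues(R.T)[0]; return cv2.projectPoints(np.array(P,float).reshape(-1,1,3),r,-R.T@o,K(c),np.array(c['dist_coeffs'],float))[0].reshape(-1,2)
E
python3 - <<'E'
from h import *
for n in ['side','top','wrist']: s,_=grab(n,n+'0.png'); print(n,pose(n,s)[1].round(3),optics.calibration(n)['vfov'],optics.calibration(n)['dist_coeffs'])
print(state())
print(optics.calibration('wrist'))
E
```

```text
pics
side [ 0.031 -0.72   1.105] 52.806723328891245 [-0.01728798  0.          0.          0.          0.        ]
top [ 0.356 -0.063  1.218] 53.92948272996235 [-0.05631061  0.          0.          0.          0.        ]
wrist [0.172 0.527 0.372] 69.44559183315222 [-0.03831462  0.          0.          0.          0.        ]
{'time': 0.15, 'joints': array([ 9.82868243e-01,  3.26816731e-01, -1.93313296e-01,  1.05196845e+00,
       -5.79259522e-06,  1.43661624e+00]), 'dq': array([-0.00035848, -0.00073474,  0.0036925 ,  0.00025219, -0.00029169,
        0.00026685]), 'tau': array([ 9.49094574e-04, -4.43702745e+01,  2.62665081e+01,  1.04354572e-02,
       -1.31078423e-04,  7.67598465e-06]), 'eef_pos': array([0.24096221, 0.49419944, 0.4040736 ]), 'tool_rot': array([-0.59946197,  0.5998448 ,  0.374302  , -0.37513941]), 'force': array([-0.74805651,  0.27473905, -0.36543188]), 'ft_torque': array([-0.0111627 ,  0.01994029, -0.01270441]), 'finger_gap': 1.0003709543002217}
{'vfov': 69.44559183315222, 'cx': 323.749459727573, 'cy': 202.55894435373295, 'dist_coeffs': array([-0.03831462,  0.        ,  0.        ,  0.        ,  0.        ]), 'T_tool_cam': array([[ 9.99999944e-01, -1.99374596e-04,  2.69225856e-04,
        -3.72618638e-04],
       [-3.15965420e-04, -2.94186668e-01,  9.55747929e-01,
         3.16223587e-02],
       [-1.11349200e-04, -9.55747961e-01, -2.94186715e-01,
         7.62918583e-02],
       [ 0.00000000e+00,  0.00000000e+00,  0.00000000e+00,
         1.00000000e+00]])}
```

View pics/top0.png

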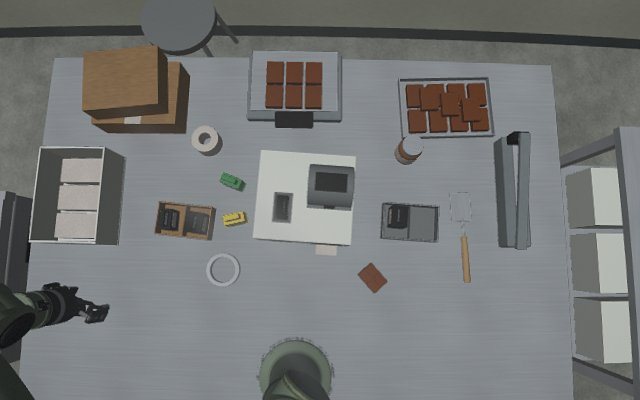

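View pics/side0.png

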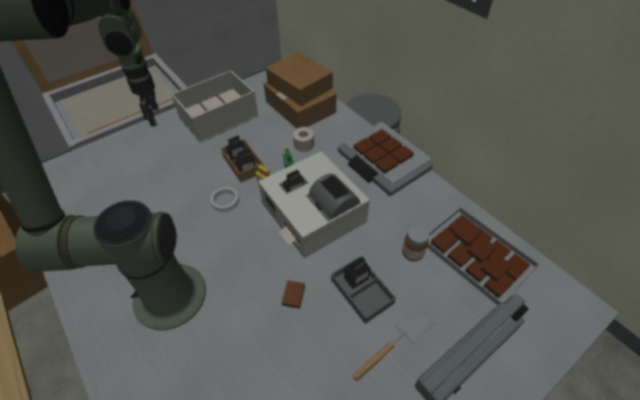

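View pics/wrist0.png

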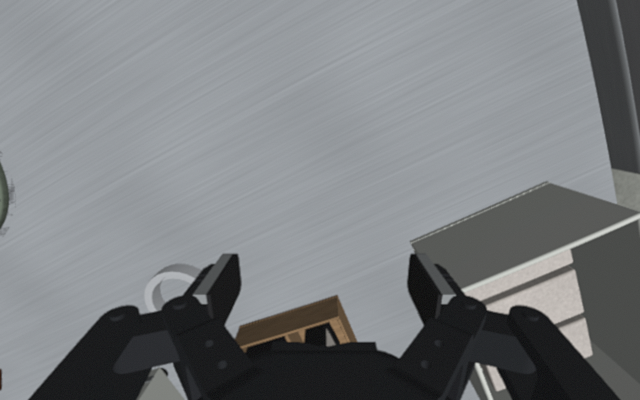

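Run:
```python
from h import *
s=state(); print(q2R(s['tool_rot']).round(3)); print(pose('wrist',s)[0].round(3))
```

```text
[[ 0.438 -0.001 -0.899]
 [ 0.899 -0.001  0.438]
 [-0.001 -1.     0.   ]]
[[ 0.438  0.859  0.264]
 [ 0.899 -0.419 -0.13 ]
 [-0.001  0.294 -0.956]]
```

Run:
```python
import cv2
im=cv2.imread('pics/top0.png')
cv2.imwrite('pics/topz1.png',cv2.resize(im[145:260,145:295],None,fx=5,fy=5,interpolation=cv2.INTER_CUBIC))
cv2.imwrite('pics/topz2.png',cv2.resize(im[140:260,250:450],None,fx=4,fy=4,interpolation=cv2.INTER_CUBIC))
```

```text
(no output)
```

View pics/topz1.png

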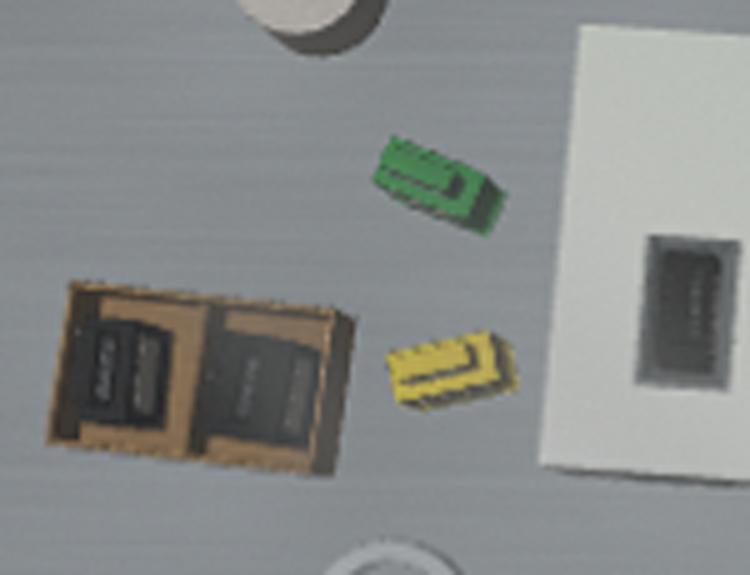

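View pics/topz2.png

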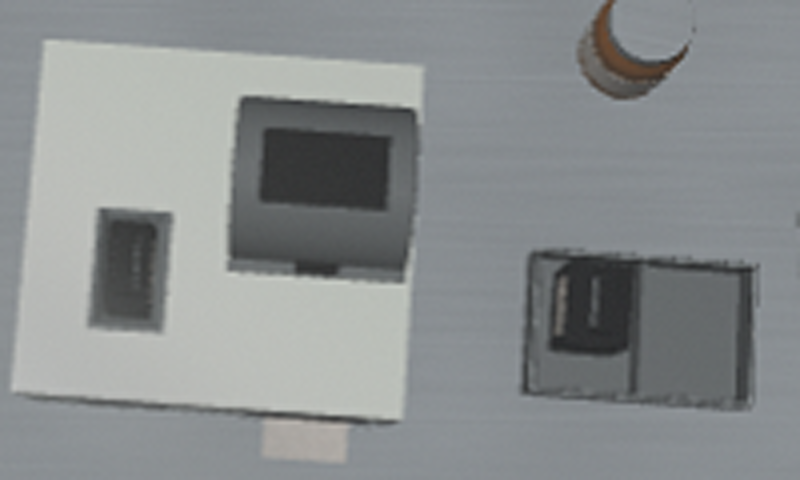

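Run:
```python
from h import *
def tz1(p): return [(x/5+145-.4,y/5+145-.4) for x,y in p]
def tz2(p): return [(x/4+250-.4,y/4+140-.4) for x,y in p]
P=onz('top',tz2([(43,40),(423,66),(402,420),(12,392)]),.132); print('deck',P.round(4)); 
print([np.linalg.norm(P[i]-P[i-1]).round(4) for i in range(4)])
print('deck from side?')
B=onz('top',tz2([(99,208),(172,212),(164,331),(89,326)]),.132);print('bay',B.round(4),B.mean(0))
S=onz('top',tz1([(70,282),(338,308),(318,475),(48,444)]),.05);print('box',S.round(4),S.mean(0).round(4))
print('tab fresh top', onz('top',tz1([(103,368)]),.108))
T=onz('top',tz2([(530,250),(757,265),(750,408),(523,393)]),.04);print('tray',T.round(4),T.mean(0).round(4))
print('spent tab', onz('top',tz2([(140,270)]),.18))
```

```text
deck [[ 0.6539  0.1067  0.132 ]
 [ 0.6393 -0.1639  0.132 ]
 [ 0.3891 -0.15    0.132 ]
 [ 0.4041  0.1187  0.132 ]]
[np.float64(0.2501), np.float64(0.271), np.float64(0.2506), np.float64(0.2691)]
deck from side?
bay [[0.5334 0.0628 0.132 ]
 [0.5314 0.0116 0.132 ]
 [0.4479 0.0151 0.132 ]
 [0.4505 0.0671 0.132 ]] [0.49079339 0.03914267 0.132     ]
box [[0.5126 0.4217 0.05  ]
 [0.4995 0.2576 0.05  ]
 [0.3995 0.2643 0.05  ]
 [0.4148 0.4279 0.05  ]] [0.4566 0.3429 0.05  ]
tab fresh top [[0.4557385 0.3748713 0.108    ]]
tray [[ 0.5213 -0.254   0.04  ]
 [ 0.5125 -0.4276  0.04  ]
 [ 0.404  -0.4193  0.04  ]
 [ 0.4131 -0.2479  0.04  ]] [ 0.4627 -0.3372  0.04  ]
spent tab [[0.48423258 0.02861161 0.18      ]]
```

Emit:
send_rows(commands=[[0.054,-0.03,0.012,0,0,0.094],[0.054,-0.03,0.012,0,0,0.094],[0.054,-0.03,0.012,0,0,0.094],[0.054,-0.03,0.012,0,0,0.094],[0,0,0,0,0,0]])

```text
time: 0.78
eef_pos: [0.4587, 0.3719, 0.4509]
tool_rot: [-0.514, 0.516, 0.483, -0.486]
force: [-1.2, -0.4, -1.5]
finger_gap: 0.998
```

Run:
```python
from h import *
s,_=grab('wrist','w1.png'); print(s['time'],s['eef_pos'],q2R(s['tool_rot']).round(3))
```

```text
0.775 [0.45871159 0.37194111 0.45087933] [[ 0.061 -0.002 -0.998]
 [ 0.998 -0.004  0.061]
 [-0.004 -1.     0.001]]
```

View pics/w1.png

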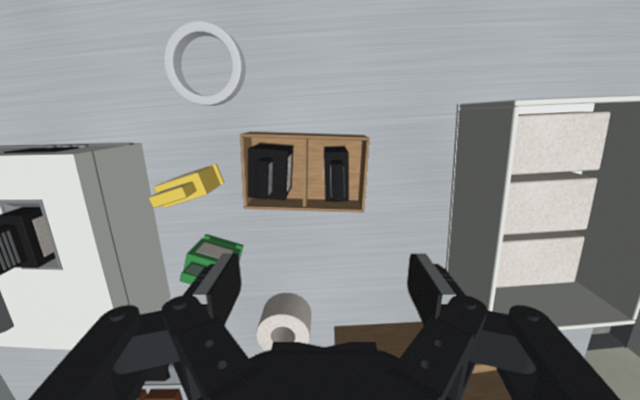

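Run:
```python
import cv2
im=cv2.imread('pics/w1.png')
cv2.imwrite('pics/w1z.png',cv2.resize(im[120:220,230:380],None,fx=5,fy=5,interpolation=cv2.INTER_CUBIC))
```

```text
(no output)
```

View pics/w1z.png

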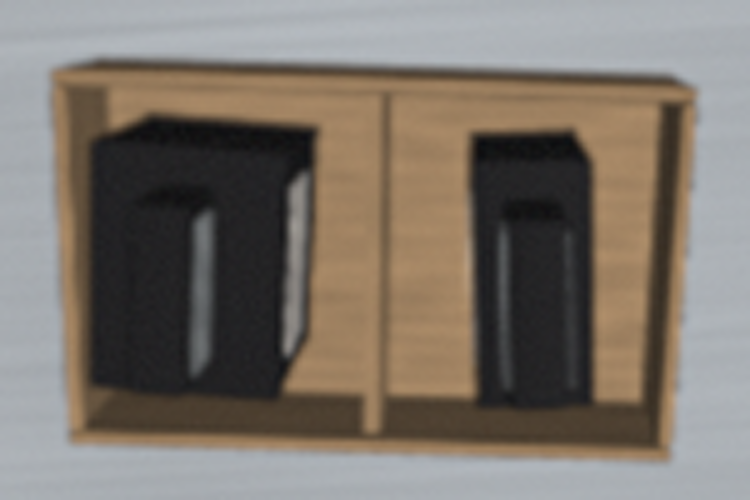

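Run:
```python
from h import *
s=state()
f=lambda p:[(x/5+230-.4,y/5+120-.4) for x,y in p]
P=onz('wrist',f([(514,219),(565,222),(567,404),(517,402)]),.108,s); print('tab',P.round(4),P.mean(0).round(4),[np.linalg.norm(P[i]-P[i-1]).round(4) for i in range(4)])
P=onz('wrist',f([(474,162),(590,165),(592,405),(480,404)]),.076,s); print('sh',P.round(4),P.mean(0).round(4),[np.linalg.norm(P[i]-P[i-1]).round(4) for i in range(4)])
P=onz('wrist',f([(52,72),(695,90),(668,460),(70,440)]),.05,s); print('box',P.round(4),P.mean(0).round(4),[np.linalg.norm(P[i]-P[i-1]).round(4) for i in range(4)])
```

```text
tab [[0.4315 0.3825 0.108 ]
 [0.4328 0.3935 0.108 ]
 [0.4739 0.3923 0.108 ]
 [0.4728 0.3811 0.108 ]] [0.4527 0.3874 0.108 ] [np.float64(0.0413), np.float64(0.0111), np.float64(0.0411), np.float64(0.0113)]
sh [[0.4226 0.3744 0.076 ]
 [0.4249 0.4017 0.076 ]
 [0.4841 0.4001 0.076 ]
 [0.4822 0.3724 0.076 ]] [0.4535 0.3871 0.076 ] [np.float64(0.0596), np.float64(0.0274), np.float64(0.0592), np.float64(0.0278)]
box [[0.397  0.2698 0.05  ]
 [0.4111 0.4305 0.05  ]
 [0.5086 0.4218 0.05  ]
 [0.4936 0.261  0.05  ]] [0.4526 0.3458 0.05  ] [np.float64(0.097), np.float64(0.1613), np.float64(0.0979), np.float64(0.1615)]
```

Emit:
send_rows(commands=[[0.005,-0.056,0.002,0,0,0.002],[0.005,-0.056,0.002,0,0,0.002],[0.005,-0.056,0.002,0,0,0.002],[0.005,-0.056,0.002,0,0,0.002],[0.005,-0.056,0.002,0,0,0.002],[0.005,-0.056,0.002,0,0,0],[0,0,0,0,0,0]])

```text
time: 1.7
eef_pos: [0.4799, 0.035, 0.4588]
tool_rot: [0.511, -0.508, -0.487, 0.494]
force: [0.3, 0.3, 0.1]
finger_gap: 0.999
```

Run:
```python
from h import *
s,im=grab('wrist','w2.png'); print(s['time'],s['eef_pos'],q2R(s['tool_rot']).round(4),s['force'])
cv2.imwrite('pics/w2z.png',cv2.resize(im[100:300,200:400,::-1],None,fx=3,fy=3,interpolation=cv2.INTER_CUBIC))
```

```text
1.7 [0.47989961 0.03495128 0.4587548 ] [[ 0.0373 -0.0102 -0.9993]
 [ 0.9993 -0.0032  0.0374]
 [-0.0036 -0.9999  0.0101]] [0.29385568 0.33540759 0.12366775]
```

View pics/w2.png

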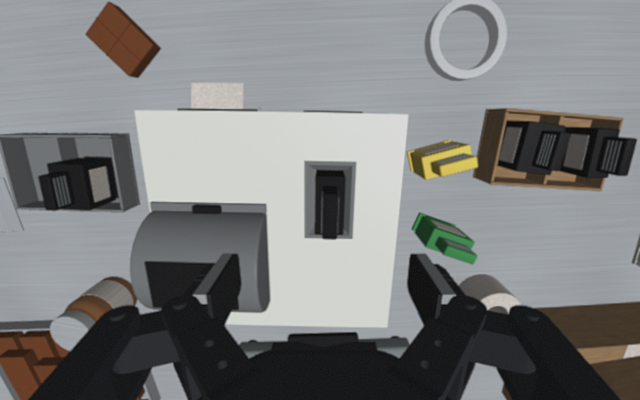

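View pics/w2z.png

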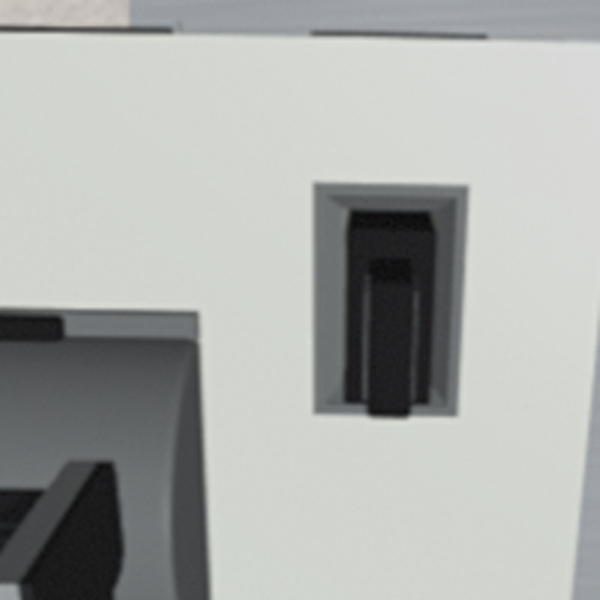

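Run:
```python
from h import *
s=state()
f=lambda p:[(x/3+200-.33,y/3+100-.33) for x,y in p]
L=lambda P:[np.linalg.norm(P[i]-P[i-1]).round(4) for i in range(len(P))]
for z in (.127,.132,.137):
  P=onz('wrist',f([(314,183),(469,186),(457,415),(314,412)]),z,s); print('mouth',z,P.round(4).tolist(),P.mean(0).round(4),L(P))
  P=onz('wrist',f([(371,283),(413,283),(409,415),(367,415)]),z+.048,s); print('tab',P.round(4).tolist(),P.mean(0).round(4),L(P))
P=onz('wrist',[(137,110),(408,115)],.132,s);print('front',P.round(4),L(P), np.degrees(np.arctan2(-(P[1]-P[0])[0],(P[1]-P[0])[1])))
# triangulation of front corners w/ top
def tri(ra,rb):
  (o1,d1),(o2,d2)=ra,rb; d1=d1[0];d2=d2[0]; A=np.c_[d1,-d2]; t=np.linalg.lstsq(A,o2-o1,rcond=None)[0]; a=o1+d1*t[0];b=o2+d2*t[1]; return (a+b)/2,np.linalg.norm(a-b)
tz2=lambda x,y:[(x/4+250-.4,y/4+140-.4)]
print(tri(ray('wrist',[(137,110)],s),ray('top',tz2(402,420))))
print(tri(ray('wrist',[(408,115)],s),ray('top',tz2(12,392))))
```

```text
mouth 0.127 [[0.4459, 0.0167, 0.127], [0.4488, 0.0706, 0.127], [0.535, 0.0657, 0.127], [0.5319, 0.012, 0.127]] [0.4904 0.0412 0.127 ] [np.float64(0.0861), np.float64(0.054), np.float64(0.0863), np.float64(0.0538)]
tab [[0.4698, 0.0358, 0.175], [0.4703, 0.0485, 0.175], [0.5134, 0.0463, 0.175], [0.5129, 0.033, 0.175]] [0.4916 0.0409 0.175 ] [np.float64(0.0432), np.float64(0.0127), np.float64(0.0432), np.float64(0.0133)]
mouth 0.132 [[0.4451, 0.0171, 0.132], [0.448, 0.07, 0.132], [0.5328, 0.0653, 0.132], [0.5297, 0.0125, 0.132]] [0.4889 0.0412 0.132 ] [np.float64(0.0847), np.float64(0.0531), np.float64(0.0849), np.float64(0.0529)]
tab [[0.4685, 0.0359, 0.18], [0.4689, 0.0483, 0.18], [0.5112, 0.0462, 0.18], [0.5107, 0.0331, 0.18]] [0.4898 0.0409 0.18  ] [np.float64(0.0423), np.float64(0.0124), np.float64(0.0423), np.float64(0.013)]
mouth 0.137 [[0.4444, 0.0174, 0.137], [0.4473, 0.0695, 0.137], [0.5306, 0.0649, 0.137], [0.5276, 0.0129, 0.137]] [0.4875 0.0412 0.137 ] [np.float64(0.0833), np.float64(0.0522), np.float64(0.0834), np.float64(0.052)]
tab [[0.4672, 0.036, 0.185], [0.4676, 0.0481, 0.185], [0.509, 0.046, 0.185], [0.5086, 0.0333, 0.185]] [0.4881 0.0408 0.185 ] [np.float64(0.0415), np.float64(0.0122), np.float64(0.0415), np.float64(0.0128)]
front [[ 0.3881 -0.1472  0.132 ]
 [ 0.4035  0.1216  0.132 ]] [np.float64(0.2693), np.float64(0.2693)] -3.2767560867522483
(array([ 0.38851681, -0.15023345,  0.1274231 ]), np.float64(0.0013785014826615918))
(array([0.40322967, 0.11461526, 0.15685577]), np.float64(0.0004175349402121797))
```

Run:
```python
from h import *
s=state(); im=cv2.imread('pics/w2.png')
g=im.min(2).astype(float)
print(g[150,125:150],g[150,395:412],g[100:120,300],g[100:120,160])
# subpixel edges with threshold
def hedge(r,c0,c1,th,rev=False):
    row=g[r,c0:c1]; 
    for i in range(len(row)-1):
        if (row[i]-th)*(row[i+1]-th)<0: return c0+i+(th-row[i])/(row[i+1]-row[i])
th=180
Lp=[(hedge(r,125,160,th),r) for r in range(125,195,4)]
Rp=[(hedge(r,385,415,th),r) for r in range(130,240,6)]
def vedge(c,r0,r1,th):
    col=g[r0:r1,c]
    for i in range(len(col)-1):
        if (col[i]-th)*(col[i+1]-th)<0: return r0+i+(th-col[i])/(col[i+1]-col[i])
Fp=[(c,vedge(c,102,125,th)) for c in range(145,400,6)]
def fit(pts):
    pts=np.array([p for p in pts if None not in p],float)
    return pts
for z in (.125,.130,.135):
    out=[]
    for pts in (Lp,Rp,Fp):
        P=onz('wrist',fit(pts),z,s)[:,:2]; m=np.median(P,0); 
        vx,vy,x0,y0=cv2.fitLine(P.astype(np.float32)*1000,cv2.DIST_HUBER,0,.1,.001).ravel()
        out.append((np.array([x0,y0]),np.array([vx,vy])))
    n=[ -o[1][0]*0+0 for o in out]
    def inter(a,b):
        t=np.linalg.solve(np.c_[a[1],-b[1]],b[0]-a[0]); return a[0]+a[1]*t[0]
    c1,c2=inter(out[0],out[2]),inter(out[1],out[2])
    print(z,c1.round(2),c2.round(2),np.linalg.norm(c1-c2).round(2),[np.degrees(np.arctan2(o[1][1],o[1][0])).round(2) for o in out])
```

```text
[ 68.  68.  67.  70.  75.  73. 103. 148. 157. 156. 154. 155. 154. 154.
 164. 189. 204. 206. 206. 205. 206. 206. 205. 205. 207.] [215. 216. 215. 216. 215. 216. 216. 216. 217. 209. 174. 153. 148. 138.
 129. 122. 111.] [153. 155. 156. 155. 157. 157. 158. 158. 154. 151. 151. 161. 191. 210.
 211. 209. 210. 210. 210. 211.] [159. 161. 160. 161. 160. 159. 159. 161. 160. 165. 185. 204. 206. 205.
 206. 206. 205. 206. 206. 206.]
0.125 [ 386.82 -155.09] [402.9  123.79] 279.34 [np.float32(-2.89), np.float32(-3.15), np.float32(86.7)]
0.13 [ 387.09 -151.89] [402.9  122.39] 274.73 [np.float32(-2.89), np.float32(-3.15), np.float32(86.7)]
0.135 [ 387.36 -148.68] [402.9  120.99] 270.12 [np.float32(-2.89), np.float32(-3.15), np.float32(86.7)]
```

Emit:
send_rows(commands=[[0.004,0.003,-0.034,0.0016,-0.005,-0.008],[0.004,0.003,-0.035,0.0016,-0.005,-0.008],[0,0,0,0,0,0]])

```text
time: 2.12
eef_pos: [0.4861, 0.048, 0.3881]
tool_rot: [0.512, -0.51, -0.489, 0.488]
force: [-0.1, 0.8, -0.1]
finger_gap: 1.0
```

Run:
```python
from h import *
s,im=grab('wrist','w3.png'); print(s['time'],s['eef_pos'],q2R(s['tool_rot']).round(4),s['force'])
cv2.imwrite('pics/w3z.png',cv2.resize(im[130:330,220:420,::-1],None,fx=3,fy=3,interpolation=cv2.INTER_CUBIC))
```

```text
2.125 [0.48605448 0.04799817 0.38810766] [[ 0.0445 -0.001  -0.999 ]
 [ 0.999   0.003   0.0445]
 [ 0.003  -1.      0.0012]] [-0.05222829  0.78563401 -0.09117121]
```

View pics/w3z.png

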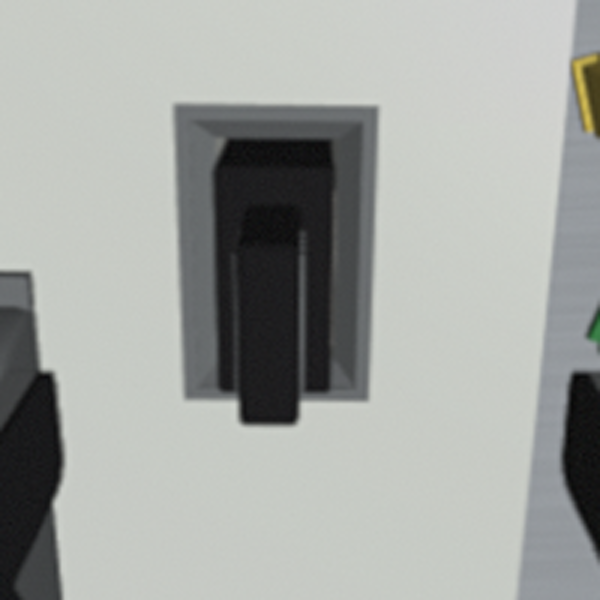

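Run:
```python
from h import *
s=state()
f=lambda p:[(x/3+220-.33,y/3+130-.33) for x,y in p]
L=lambda P:[np.linalg.norm(P[i]-P[i-1]).round(4) for i in range(len(P))]
for z in (.179,.183,.187):
  P=onz('wrist',f([(239,244),(301,244),(299,423),(240,423)]),z,s); print('tab',z,P.round(4).tolist(),P.mean(0).round(4),L(P))
  P=onz('wrist',f([(174,103),(379,107),(368,400),(185,398)]),z-.048,s); print('mouth',P.mean(0).round(4),L(P))
  P=onz('wrist',f([(215,170),(334,168),(331,391),(219,391)]),z-.032,s); print('shoulder',P.mean(0).round(4),L(P))
```

```text
tab 0.179 [[0.4708, 0.0333, 0.179], [0.4714, 0.0469, 0.179], [0.5155, 0.0442, 0.179], [0.5149, 0.0305, 0.179]] [0.4931 0.0387 0.179 ] [np.float64(0.0442), np.float64(0.0135), np.float64(0.0442), np.float64(0.0138)]
mouth [0.4921 0.0386 0.131 ] [np.float64(0.0871), np.float64(0.0541), np.float64(0.0867), np.float64(0.0538)]
shoulder [0.4932 0.0387 0.147 ] [np.float64(0.0619), np.float64(0.0298), np.float64(0.0624), np.float64(0.0305)]
tab 0.183 [[0.4694, 0.0337, 0.183], [0.47, 0.047, 0.183], [0.5132, 0.0444, 0.183], [0.5126, 0.0309, 0.183]] [0.4913 0.039  0.183 ] [np.float64(0.0433), np.float64(0.0132), np.float64(0.0433), np.float64(0.0135)]
mouth [0.4907 0.0388 0.135 ] [np.float64(0.0855), np.float64(0.0531), np.float64(0.0852), np.float64(0.0528)]
shoulder [0.4916 0.0389 0.151 ] [np.float64(0.0607), np.float64(0.0293), np.float64(0.0612), np.float64(0.0299)]
tab 0.187 [[0.4681, 0.0341, 0.187], [0.4686, 0.0471, 0.187], [0.5108, 0.0446, 0.187], [0.5102, 0.0314, 0.187]] [0.4894 0.0393 0.187 ] [np.float64(0.0423), np.float64(0.0129), np.float64(0.0423), np.float64(0.0132)]
mouth [0.4892 0.0391 0.139 ] [np.float64(0.084), np.float64(0.0522), np.float64(0.0836), np.float64(0.0519)]
shoulder [0.49   0.0391 0.155 ] [np.float64(0.0595), np.float64(0.0287), np.float64(0.06), np.float64(0.0293)]
```

Emit:
send_rows(commands=[[0.003,-0.005,0,0,0,-0.004],[0.0025,-0.004,0,0,0,-0.004],[0,0,-0.015,0,0,0],[0,0,-0.013,0,0,0],[0,0,0,0,0,0]], jaw=0.4, squeeze=20)

```text
time: 2.8
eef_pos: [0.4931, 0.0393, 0.3631]
tool_rot: [-0.512, 0.513, 0.489, -0.485]
force: [-0.4, -0.3, -0.5]
finger_gap: 0.4
```

Run:
```python
from h import *
s,im=grab('wrist','w4.png'); print(s['time'],s['eef_pos'],q2R(s['tool_rot']).round(4),s['force'],s['finger_gap'])
cv2.imwrite('pics/w4z.png',cv2.resize(im[130:330,220:420,::-1],None,fx=3,fy=3,interpolation=cv2.INTER_CUBIC))
```

```text
2.8 [0.49314415 0.03932512 0.36314806] [[ 0.0512  0.0063 -0.9987]
 [ 0.9987  0.0027  0.0512]
 [ 0.003  -1.     -0.0062]] [-0.38986174 -0.31629789 -0.48614194] 0.39960925287618704
```

View pics/w4z.png

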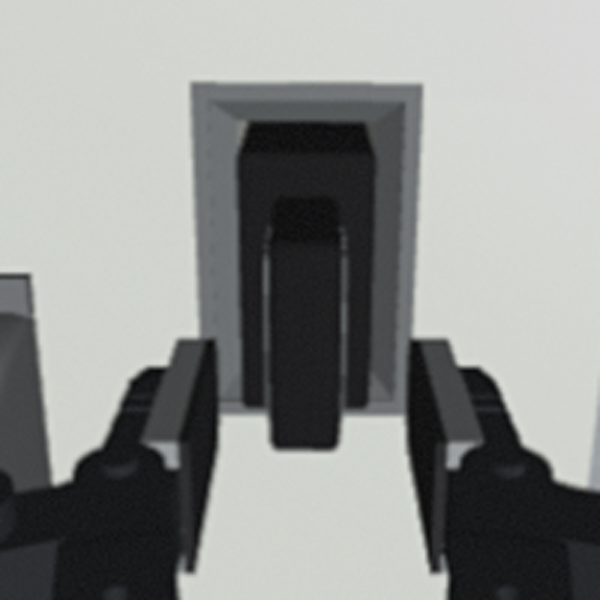

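Emit:
send_rows(commands=[[-0.0016,-0.0009,-0.012,-0.0027,0.0063,0],[0,0,-0.012,0,0,0],[0,0,-0.009,0,0,0],[0,0,0,0,0,0]])

```text
time: 3.35
eef_pos: [0.4914, 0.0384, 0.3281]
tool_rot: [0.513, -0.513, -0.487, 0.487]
force: [-0.4, 0.0, 0.3]
finger_gap: 0.401
```

Run:
```python
from h import *
s,im=grab('wrist','w5.png'); print(s['time'],s['eef_pos'],q2R(s['tool_rot']).round(4),s['force'],s['finger_gap'])
cv2.imwrite('pics/w5z.png',cv2.resize(im[130:330,220:420,::-1],None,fx=3,fy=3,interpolation=cv2.INTER_CUBIC))
```

```text
3.35 [0.49141774 0.03836499 0.32810166] [[ 5.120e-02 -3.000e-04 -9.987e-01]
 [ 9.987e-01 -2.000e-04  5.120e-02]
 [-2.000e-04 -1.000e+00  3.000e-04]] [-0.43740051  0.0445164   0.26914216] 0.40071900595794846
```

View pics/w5z.png

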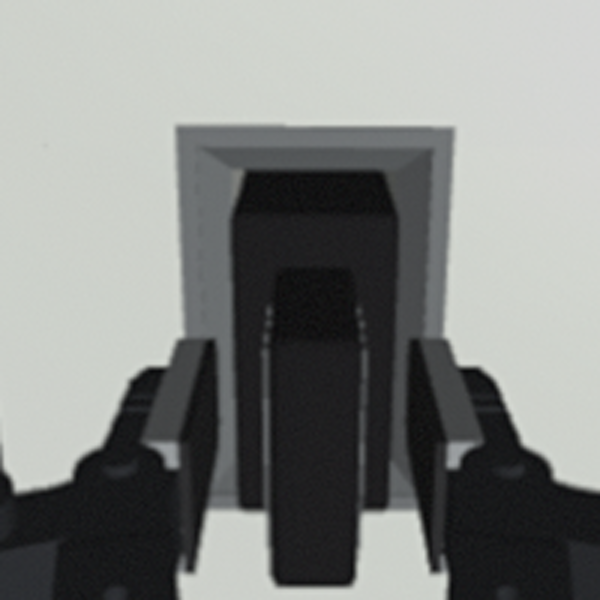

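Run:
```python
from h import *
s=state()
f=lambda p:[(x/3+220-.33,y/3+130-.33) for x,y in p]
L=lambda P:[np.linalg.norm(P[i]-P[i-1]).round(4) for i in range(len(P))]
for z in (.172,.176,.18,.184):
  P=onz('wrist',f([(270,341),(360,341),(356,585),(271,585)]),z,s); print('tab',z,P.mean(0).round(4),L(P))
  P=onz('wrist',f([(232,214),(397,214)]),z-.032,s); print('shoulder',P.mean(0).round(4),L(P))
  P=onz('wrist',f([(176,126),(454,129)]),z-.048,s); print('mouth',P.mean(0).round(4),L(P))
```

```text
tab 0.172 [0.4974 0.0384 0.172 ] [np.float64(0.0469), np.float64(0.0142), np.float64(0.0469), np.float64(0.0149)]
shoulder [0.4628 0.0403 0.14  ] [np.float64(0.0312), np.float64(0.0312)]
mouth [0.4493 0.0412 0.124 ] [np.float64(0.0563), np.float64(0.0563)]
tab 0.176 [0.4948 0.0385 0.176 ] [np.float64(0.0454), np.float64(0.0138), np.float64(0.0454), np.float64(0.0144)]
shoulder [0.4616 0.0404 0.144 ] [np.float64(0.0304), np.float64(0.0304)]
mouth [0.4485 0.0412 0.128 ] [np.float64(0.055), np.float64(0.055)]
tab 0.18 [0.4922 0.0387 0.18  ] [np.float64(0.0439), np.float64(0.0133), np.float64(0.0439), np.float64(0.0139)]
shoulder [0.4604 0.0404 0.148 ] [np.float64(0.0297), np.float64(0.0297)]
mouth [0.4478 0.0412 0.132 ] [np.float64(0.0537), np.float64(0.0537)]
tab 0.184 [0.4896 0.0388 0.184 ] [np.float64(0.0424), np.float64(0.0128), np.float64(0.0424), np.float64(0.0134)]
shoulder [0.4592 0.0405 0.152 ] [np.float64(0.0289), np.float64(0.0289)]
mouth [0.447  0.0412 0.136 ] [np.float64(0.0524), np.float64(0.0524)]
```

Emit:
send_rows(commands=[[0,0,0,0,0,0],[0,0,0,0,0,0],[0,0,0,0,0,0]], jaw=0.0, squeeze=20)

```text
time: 3.78
eef_pos: [0.492, 0.0384, 0.3292]
tool_rot: [-0.512, 0.513, 0.487, -0.487]
force: [-1.0, 0.3, -0.7]
finger_gap: 0.158
```

Emit:
send_rows(commands=[[0,0,0,0,0,0],[0,0,-0.003,0,0,0],[0,0,-0.002,0,0,0]], squeeze=50)

```text
time: 4.15
eef_pos: [0.4921, 0.0384, 0.3259]
tool_rot: [-0.512, 0.514, 0.488, -0.486]
force: [-3.9, -0.2, 9.0]
finger_gap: 0.152
```

Emit:
send_rows(commands=[[0,0,-0.003,0,0,0],[0,0,0,0,0,0]])

```text
time: 4.4
eef_pos: [0.4918, 0.0385, 0.3246]
tool_rot: [-0.511, 0.514, 0.488, -0.486]
force: [-2.2, 1.1, 7.8]
finger_gap: 0.153
```

Run:
```python
from h import *
s=state(); print(s['time'],s['eef_pos'],q2R(s['tool_rot']).round(4),s['force'],s['ft_torque'],s['finger_gap'])
```

```text
4.4 [0.49178568 0.03846625 0.32456215] [[ 5.090e-02  4.200e-03 -9.987e-01]
 [ 9.987e-01 -8.000e-04  5.080e-02]
 [-6.000e-04 -1.000e+00 -4.300e-03]] [-2.1765432   1.08215967  7.81407031] [0.04258374 0.65978785 0.01325794] 0.15280685882952424
```

Emit:
send_rows(commands=[[0,0,-0.004,0,0,0],[0,0,-0.003,0,0,0]])

```text
time: 4.65
eef_pos: [0.4915, 0.0385, 0.3198]
tool_rot: [-0.511, 0.514, 0.488, -0.486]
force: [-4.0, -0.3, 12.8]
finger_gap: 0.152
```

Emit:
send_rows(commands=[[0,0,-0.003,0,0,0]])

```text
time: 4.78
eef_pos: [0.4914, 0.0386, 0.3186]
tool_rot: [-0.511, 0.514, 0.489, -0.486]
force: [-7.5, 0.2, 22.2]
finger_gap: 0.159
```

Emit:
send_rows(commands=[[0,0,-0.003,0,0,0]])

```text
time: 4.9
eef_pos: [0.4911, 0.0387, 0.318]
tool_rot: [-0.51, 0.515, 0.489, -0.486]
force: [-9.7, 0.9, 27.6]
finger_gap: 0.157
```

Emit:
send_rows(commands=[[0,0,0.006,0,0,0],[0,0,0.008,0,0,0],[0,0,0.008,0,0,0]])

```text
time: 5.28
eef_pos: [0.4907, 0.0387, 0.3423]
tool_rot: [-0.51, 0.515, 0.489, -0.486]
force: [-0.7, 0.0, 1.0]
finger_gap: 0.151
```

Run:
```python
from h import *
s,im=grab('wrist','w6.png');print(s['time'],s['eef_pos'],q2R(s['tool_rot']).round(4),s['force'],s['ft_torque'],s['finger_gap'])
```

```text
5.275 [0.49066027 0.03873624 0.34226882] [[ 0.0504  0.0086 -0.9987]
 [ 0.9987 -0.0019  0.0503]
 [-0.0015 -1.     -0.0087]] [-6.86491031e-01  9.58870620e-04  1.00111859e+00] [0.03099322 0.16934837 0.01790035] 0.1513349165711598
```

View pics/w6.png

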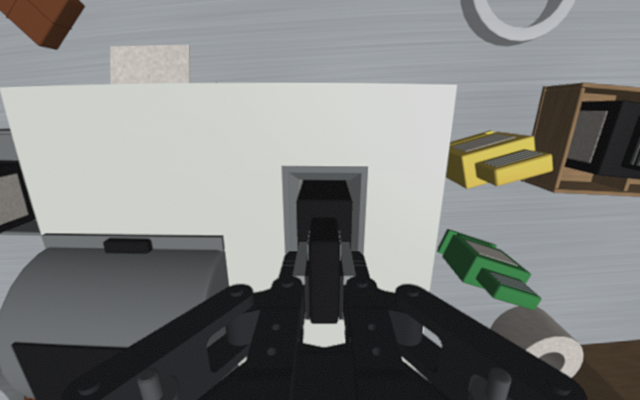

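Emit:
send_rows(commands=[[0,0,0.01,0,0,0],[0,0,0.015,0,0,0],[0,0,0.02,0,0,0],[0,0,0.02,0,0,0],[0,0,0.02,0,0,0],[0,0,0.025,0,0,0],[0,0,0.025,0,0,0],[0,0,0,0,0,0]])

```text
time: 6.32
eef_pos: [0.4912, 0.0386, 0.4828]
tool_rot: [-0.51, 0.515, 0.489, -0.485]
force: [-0.4, 0.0, -1.2]
finger_gap: 0.151
```

Run:
```python
from h import *
s,im=grab('wrist','w7.png');print(s['time'],s['eef_pos'],q2R(s['tool_rot']).round(4),s['force'],s['ft_torque'],s['finger_gap'])
```

```text
6.325 [0.49122214 0.03864031 0.48280313] [[ 0.0505  0.0086 -0.9987]
 [ 0.9987 -0.0016  0.0505]
 [-0.0012 -1.     -0.0087]] [-0.43248836  0.03263901 -1.18839848] [ 0.02481411 -0.00024006  0.02456481] 0.1513819560413202
```

View pics/w7.png

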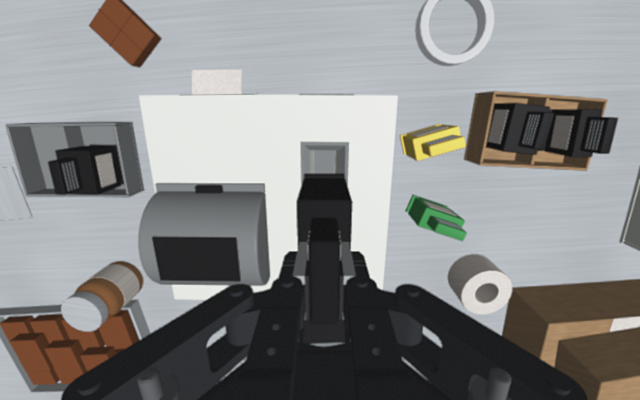

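Emit:
send_rows(commands=[[-0.003,-0.03,0,0.0016,0.0086,0],[-0.004,-0.052,0,0,0,0],[-0.004,-0.055,0,0,0,0],[-0.004,-0.055,0,0,0,0],[-0.004,-0.055,0,0,0,0],[-0.004,-0.055,0,0,0,0],[-0.004,-0.055,0,0,0,0],[-0.004,-0.03,0,0,0,0],[0,-0.01,0,0,0,0],[0,0,0,0,0,0]])

```text
time: 7.62
eef_pos: [0.4551, -0.3689, 0.4649]
tool_rot: [0.52, -0.504, -0.487, 0.489]
force: [-0.3, 1.1, -0.4]
finger_gap: 0.156
```

Run:
```python
from h import *
s,im=grab('wrist','w8.png');print(s['time'],s['eef_pos'],q2R(s['tool_rot']).round(4),s['force'],s['ft_torque'],s['finger_gap'])
```

```text
7.625 [ 0.45514945 -0.36886725  0.46486803] [[ 0.0474 -0.0187 -0.9987]
 [ 0.9988  0.0137  0.0471]
 [ 0.0128 -0.9997  0.0193]] [-0.3476934   1.06074557 -0.40409433] [-0.02313522 -0.02349074 -0.04966159] 0.15636622945785028
```

View pics/w8.png

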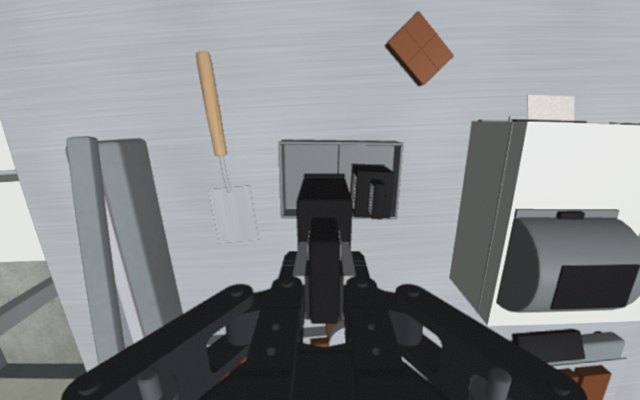

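Run:
```python
from h import *
s=state()
im=cv2.imread('pics/w8.png');cv2.imwrite('pics/w8z.png',cv2.resize(im[120:240,260:420],None,fx=5,fy=5,interpolation=cv2.INTER_CUBIC))
```

View pics/w8z.png

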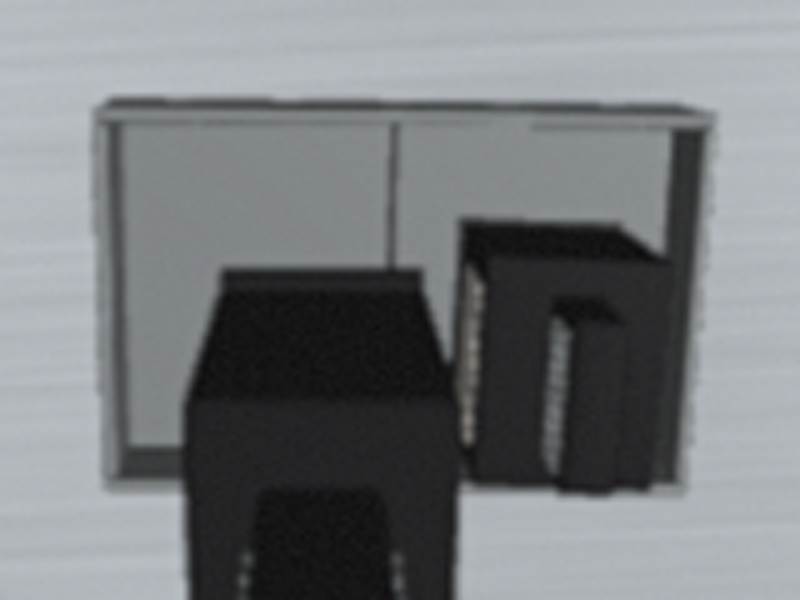

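Run:
```python
from h import *
s=state()
f=lambda p:[(x/5+260-.4,y/5+120-.4) for x,y in p]
L=lambda P:[np.linalg.norm(P[i]-P[i-1]).round(4) for i in range(len(P))]
P=onz('wrist',f([(97,108),(714,116),(686,491),(107,490)]),.04,s); print(P.round(4),P.mean(0).round(4),L(P))
y=P[1]-P[0];a=np.arctan2(-y[0],y[1]);print(np.degrees(a)); c=P.mean(0); print('free',c+[.042*np.sin(a),-.042*np.cos(a),0])
```

```text
[[ 0.4031 -0.4202  0.04  ]
 [ 0.413  -0.2539  0.04  ]
 [ 0.5201 -0.2592  0.04  ]
 [ 0.5111 -0.4269  0.04  ]] [ 0.4618 -0.34    0.04  ] [np.float64(0.1083), np.float64(0.1666), np.float64(0.1072), np.float64(0.1679)]
-3.4094620331757337
free [ 0.45934655 -0.38196844  0.04      ]
```

Emit:
send_rows(commands=[[0.003,-0.006,0,-0.007,-0.01,0],[0.0016,-0.0055,-0.02,-0.007,-0.009,0],[0,0,-0.03,0,0,0],[0,0,-0.04,0,0,0],[0,0,-0.035,0,0,0],[0,0,-0.015,0,0,0],[0,0,0,0,0,0]])

```text
time: 8.55
eef_pos: [0.4639, -0.3739, 0.3249]
tool_rot: [-0.505, 0.512, 0.492, -0.49]
force: [-0.3, 0.2, -0.7]
finger_gap: 0.154
```

Run:
```python
from h import *
s,im=grab('wrist','w9.png');print(s['time'],s['eef_pos'],q2R(s['tool_rot']).round(4),s['force'],s['ft_torque'],s['finger_gap'])
s,im=grab('side','s9.png');cv2.imwrite('pics/s9z.png',cv2.resize(im[200:350,280:440,::-1],None,fx=4,fy=4,interpolation=cv2.INTER_CUBIC))
```

```text
8.55 [ 0.46391151 -0.37385098  0.32488718] [[ 0.0353  0.0084 -0.9993]
 [ 0.9994 -0.0061  0.0352]
 [-0.0058 -0.9999 -0.0086]] [-0.32787421  0.16998082 -0.6691624 ] [ 0.02148517  0.00206893 -0.05966152] 0.15392269322255142
```

View pics/w9.png

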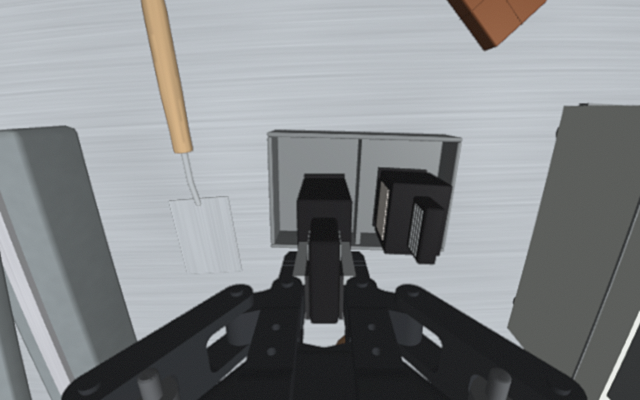

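View pics/s9z.png

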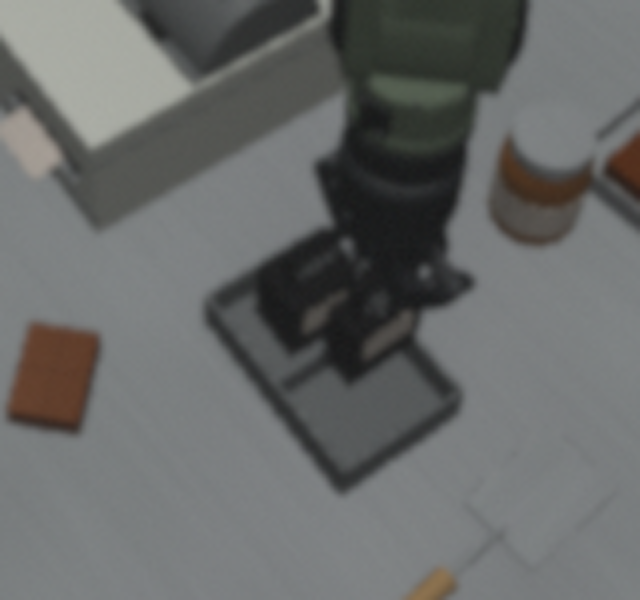

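Emit:
send_rows(commands=[[-0.002,-0.0035,0,0.003,0.004,0.007],[-0.002,-0.0035,0,0.003,0.004,0.007],[0,0,0,0,0,0],[0,0,-0.02,0,0,0],[0,0,-0.02,0,0,0],[0,0,0,0,0,0]])

```text
time: 9.4
eef_pos: [0.461, -0.384, 0.2905]
tool_rot: [-0.501, 0.509, 0.495, -0.495]
force: [0.5, -0.0, -0.2]
finger_gap: 0.153
```

Run:
```python
from h import *
s,im=grab('wrist','w10.png');print(s['time'],s['eef_pos'],q2R(s['tool_rot']).round(4),s['force'],s['ft_torque'],s['finger_gap'])
```

```text
9.4 [ 0.46096208 -0.38396528  0.29048205] [[ 0.0216  0.0079 -0.9997]
 [ 0.9997 -0.008   0.0215]
 [-0.0078 -0.9999 -0.008 ]] [ 0.46694    -0.0318539  -0.24659732] [0.02455838 0.0664966  0.01352223] 0.15311613958423242
```

View pics/w10.png

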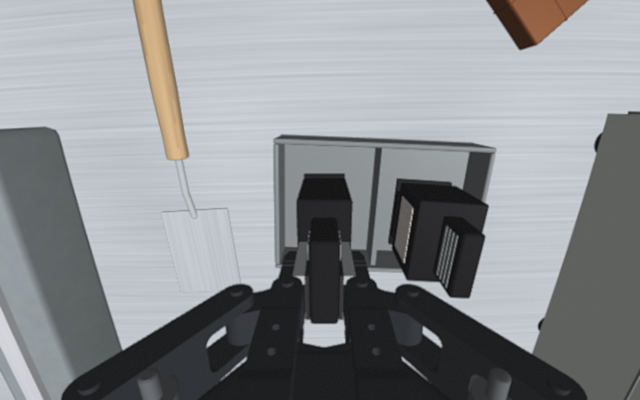

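Emit:
send_rows(commands=[[0,0,-0.01,0.008,0.008,-0.015],[0,0,-0.01,0,0,0],[0,0,-0.006,0,0,0],[0,0,0,0,0,0]])

```text
time: 9.95
eef_pos: [0.4618, -0.3849, 0.2655]
tool_rot: [-0.508, 0.511, 0.49, -0.491]
force: [0.6, -0.1, -0.3]
finger_gap: 0.15
```

Run:
```python
from h import *
s=state();print(s['time'],s['eef_pos'],q2R(s['tool_rot']).round(4),s['force'],s['ft_torque'],s['finger_gap'])
```

```text
9.95 [ 0.46182839 -0.3848738   0.26553534] [[ 0.0376  0.0023 -0.9993]
 [ 0.9993 -0.0027  0.0376]
 [-0.0026 -1.     -0.0024]] [ 0.58784617 -0.05310073 -0.31086287] [ 0.02084041  0.02431713 -0.00533962] 0.14966829349851554
```

Emit:
send_rows(commands=[[0,0,-0.004,0.0027,0.0023,0],[0,0,-0.003,0,0,0],[0,0,0,0,0,0]])

```text
time: 10.32
eef_pos: [0.462, -0.385, 0.2584]
tool_rot: [-0.509, 0.509, 0.491, -0.491]
force: [0.3, -0.2, -0.7]
finger_gap: 0.155
```

Emit:
send_rows(commands=[[0,0,-0.003,0,0,0]])

```text
time: 10.45
eef_pos: [0.4621, -0.3851, 0.2556]
tool_rot: [-0.509, 0.51, 0.491, -0.491]
force: [0.1, 0.2, 0.7]
finger_gap: 0.148
```

Emit:
send_rows(commands=[[0,0,-0.002,0,0,0],[0,0,-0.001,0,0,0]])

```text
time: 10.7
eef_pos: [0.4621, -0.3851, 0.2523]
tool_rot: [-0.509, 0.51, 0.491, -0.491]
force: [0.5, -0.4, 0.1]
finger_gap: 0.153
```

Emit:
send_rows(commands=[[0,0,-0.002,0,0,0],[0,0,-0.001,0,0,0]])

```text
time: 10.95
eef_pos: [0.462, -0.3851, 0.2522]
tool_rot: [-0.508, 0.51, 0.49, -0.491]
force: [-1.8, 1.6, 3.2]
finger_gap: 0.154
```

Emit:
send_rows(commands=[[0,0,0,0,0,0],[0,0,0,0,0,0],[0,0,0,0,0,0],[0,0,0.02,0,0,0],[0,0,0.04,0,0,0],[0,0,0.05,0,0,0],[0,0,0.05,0,0,0],[0,0,0.04,0,0,0],[0,0,0,0,0,0]], jaw=0.4)

```text
time: 12.08
eef_pos: [0.4611, -0.3843, 0.4564]
tool_rot: [0.509, -0.509, -0.49, 0.491]
force: [-0.4, 1.5, 0.1]
finger_gap: 0.4
```

Run:
```python
from h import *
s,im=grab('wrist','w11.png');print(s['time'],s['eef_pos'],q2R(s['tool_rot']).round(4),s['force'],s['ft_torque'],s['finger_gap'])
```

```text
12.075 [ 0.46110857 -0.38425608  0.45638773] [[ 3.750e-02 -3.000e-04 -9.993e-01]
 [ 9.993e-01 -2.000e-04  3.750e-02]
 [-2.000e-04 -1.000e+00  3.000e-04]] [-0.40195649  1.47536106  0.08656863] [-0.02807699  0.00350398  0.02124941] 0.39993427711791607
```

View pics/w11.png

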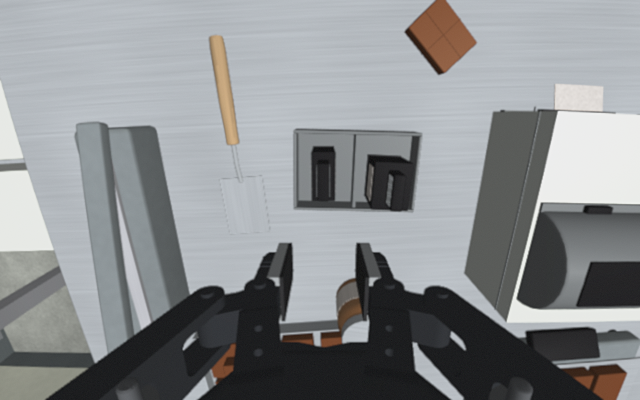

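Emit:
send_rows(commands=[[0,0.035,0,0,0,0],[0,0.055,0,0,0,0],[0,0.058,0,0,0,0],[0,0.058,0,0,0,0],[0,0.058,0,0,0,0],[0,0.058,0,0,0,0],[0,0.058,0,0,0,0],[0,0.058,0,0,0,0],[0,0.058,0,0,0,0],[0,0.058,0,0,0,0],[0,0.058,0,0,0,0],[0,0.058,0,0,0,0]])

```text
time: 13.62
eef_pos: [0.4526, 0.303, 0.4317]
tool_rot: [0.521, -0.502, -0.482, 0.494]
force: [2.0, -0.7, 0.2]
finger_gap: 0.401
```

Run:
```python
from h import *
s=state();print(s['time'],s['eef_pos'],q2R(s['tool_rot']).round(4),s['finger_gap'])
```

```text
13.625 [0.45262671 0.30298651 0.43167585] [[ 0.0473 -0.0303 -0.9984]
 [ 0.9989  0.0077  0.0471]
 [ 0.0062 -0.9995  0.0306]] 0.4008777566405098
```

Emit:
send_rows(commands=[[0,0.04,-0.01,-0.004,-0.015,0],[0,0.035,-0.01,-0.004,-0.015,0],[0,0.008,-0.01,0,0,0],[0,0,-0.01,0,0,0],[0,0,0,0,0,0]])

```text
time: 14.25
eef_pos: [0.4495, 0.3901, 0.381]
tool_rot: [0.511, -0.51, -0.484, 0.494]
force: [-0.2, 0.3, 0.2]
finger_gap: 0.402
```

Run:
```python
from h import *
s,im=grab('wrist','w12.png');print(s['time'],s['eef_pos'],q2R(s['tool_rot']).round(4),s['finger_gap'])
cv2.imwrite('pics/w12z.png',cv2.resize(im[120:280,220:420,::-1],None,fx=3.5,fy=3.5,interpolation=cv2.INTER_CUBIC))
```

```text
14.25 [0.44951444 0.39011615 0.38099997] [[ 0.0419 -0.0109 -0.9991]
 [ 0.9991 -0.0088  0.042 ]
 [-0.0092 -0.9999  0.0105]] 0.402122456100518
```

View pics/w12z.png

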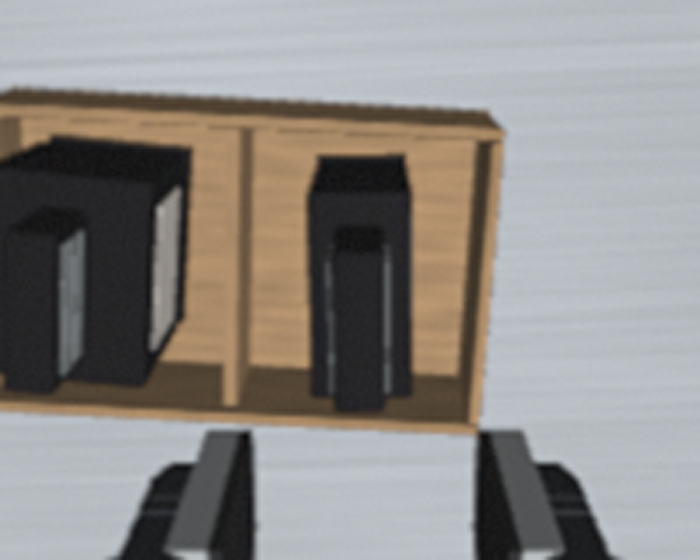

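Run:
```python
from h import *
s=state()
f=lambda p:[(x/3.5+220-.36,y/3.5+120-.36) for x,y in p]
L=lambda P:[np.linalg.norm(P[i]-P[i-1]).round(4) for i in range(len(P))]
for z in (.104,.108,.112):
  P=onz('wrist',f([(333.5,252),(384.5,250),(384,411),(335,411)]),z,s); print('tab',z,P.round(4).tolist(),P.mean(0).round(4),L(P))
P=onz('wrist',f([(309,192),(409,192),(411,397),(313,398)]),.076,s); print('sh',P.round(4).tolist(),P.mean(0).round(4),L(P))
for a,b in ((0,3),(1,2)): d=P[b]-P[a]; print(np.degrees(np.arctan2(d[1],d[0])))
```

```text
tab 0.104 [[0.4361, 0.3807, 0.104], [0.4361, 0.3936, 0.104], [0.4799, 0.3919, 0.104], [0.4794, 0.3789, 0.104]] [0.4579 0.3863 0.104 ] [np.float64(0.0434), np.float64(0.0129), np.float64(0.0439), np.float64(0.013)]
tab 0.108 [[0.435, 0.3809, 0.108], [0.435, 0.3936, 0.108], [0.4782, 0.3919, 0.108], [0.4777, 0.3791, 0.108]] [0.4565 0.3864 0.108 ] [np.float64(0.0427), np.float64(0.0127), np.float64(0.0432), np.float64(0.0128)]
tab 0.112 [[0.434, 0.3811, 0.112], [0.434, 0.3936, 0.112], [0.4765, 0.3919, 0.112], [0.476, 0.3794, 0.112]] [0.4551 0.3865 0.112 ] [np.float64(0.042), np.float64(0.0124), np.float64(0.0425), np.float64(0.0125)]
sh [[0.4259, 0.3734, 0.076], [0.427, 0.401, 0.076], [0.4879, 0.3998, 0.076], [0.4871, 0.3711, 0.076]] [0.457  0.3863 0.076 ] [np.float64(0.0613), np.float64(0.0276), np.float64(0.0609), np.float64(0.0287)]
-2.2249219993589797
-1.151442612156385
```

Emit:
send_rows(commands=[[0.004,-0.002,-0.02,0.0044,-0.0055,0.003],[0.003,-0.002,-0.03,0.0044,-0.0055,0.003],[0,0,-0.03,0,0,0],[0,0,0,0,0,0]])

```text
time: 14.8
eef_pos: [0.4591, 0.3821, 0.3034]
tool_rot: [-0.51, 0.511, 0.492, -0.487]
force: [-0.1, -1.0, -0.2]
finger_gap: 0.396
```

Run:
```python
from h import *
s,im=grab('wrist','w13.png');print(s['time'],s['eef_pos'],q2R(s['tool_rot']).round(4),s['finger_gap'])
cv2.imwrite('pics/w13z.png',cv2.resize(im[130:330,220:420,::-1],None,fx=3,fy=3,interpolation=cv2.INTER_CUBIC))
```

```text
14.8 [0.45912484 0.38208297 0.30342085] [[ 0.0425  0.006  -0.9991]
 [ 0.9991  0.0032  0.0425]
 [ 0.0035 -1.     -0.0059]] 0.3963404770915494
```

View pics/w13z.png

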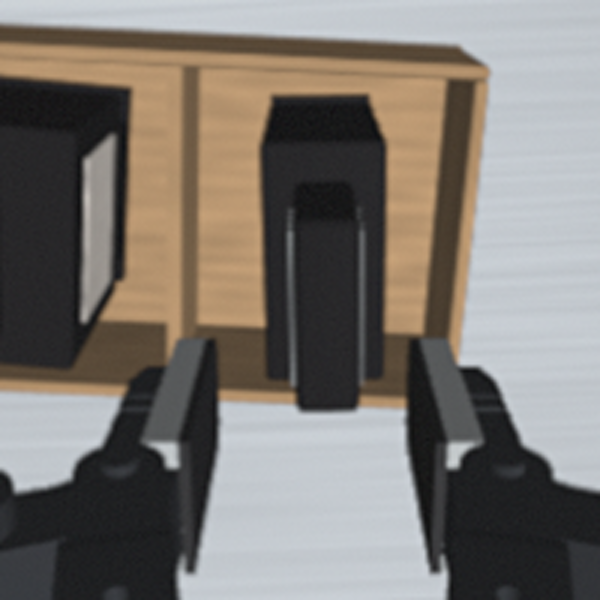

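Run:
```python
from h import *
s=state()
f=lambda p:[(x/3+220-.33,y/3+130-.33) for x,y in p]
L=lambda P:[np.linalg.norm(P[i]-P[i-1]).round(4) for i in range(len(P))]
for z in (.104,.108,.112):
  P=onz('wrist',f([(295,218),(359,218),(357.5,409),(297.5,409)]),z,s); print('tab',z,P.mean(0).round(4),L(P))
  for a,b in ((0,3),(1,2)): d=P[b]-P[a]; print(np.degrees(np.arctan2(d[1],d[0])))
P=onz('wrist',f([(262,142),(385,142),(382,378),(268,380)]),.076,s); print('sh',P.round(4).tolist(),P.mean(0).round(4),L(P))
for a,b in ((0,3),(1,2)): d=P[b]-P[a]; print(np.degrees(np.arctan2(d[1],d[0])))
```

```text
tab 0.104 [0.4594 0.3869 0.104 ] [np.float64(0.0441), np.float64(0.0131), np.float64(0.0442), np.float64(0.0132)]
-2.077782246638469
-1.906854581919462
tab 0.108 [0.4576 0.3869 0.108 ] [np.float64(0.0431), np.float64(0.0128), np.float64(0.0431), np.float64(0.0129)]
-2.0777822466384483
-1.9068545819195235
tab 0.112 [0.4558 0.3869 0.112 ] [np.float64(0.042), np.float64(0.0125), np.float64(0.0421), np.float64(0.0126)]
-2.0777822466384346
-1.9068545819195124
sh [[0.4271, 0.3736, 0.076], [0.4283, 0.4021, 0.076], [0.4894, 0.4004, 0.076], [0.4886, 0.3714, 0.076]] [0.4584 0.3869 0.076 ] [np.float64(0.0616), np.float64(0.0286), np.float64(0.0611), np.float64(0.0289)]
-2.040498080027964
-1.678435496321323
```

Emit:
send_rows(commands=[[-0.001,0.0025,0,-0.0032,0.006,0.008],[-0.0005,0.0023,-0.01,0,0,0],[0,0,-0.012,0,0,0],[0,0,0,0,0,0]])

```text
time: 15.35
eef_pos: [0.4596, 0.3881, 0.2858]
tool_rot: [-0.508, 0.509, 0.494, -0.488]
force: [-0.7, -0.3, 0.3]
finger_gap: 0.399
```

Run:
```python
from h import *
s,im=grab('wrist','w14.png');print(s['time'],s['eef_pos'],q2R(s['tool_rot']).round(4),s['finger_gap'])
cv2.imwrite('pics/w14z.png',cv2.resize(im[130:330,220:420,::-1],None,fx=3,fy=3,interpolation=cv2.INTER_CUBIC))
```

```text
15.35 [0.45959925 0.38814359 0.2858005 ] [[ 0.0345  0.0075 -0.9994]
 [ 0.9994  0.0049  0.0345]
 [ 0.0051 -1.     -0.0074]] 0.398906648961015
```

View pics/w14z.png

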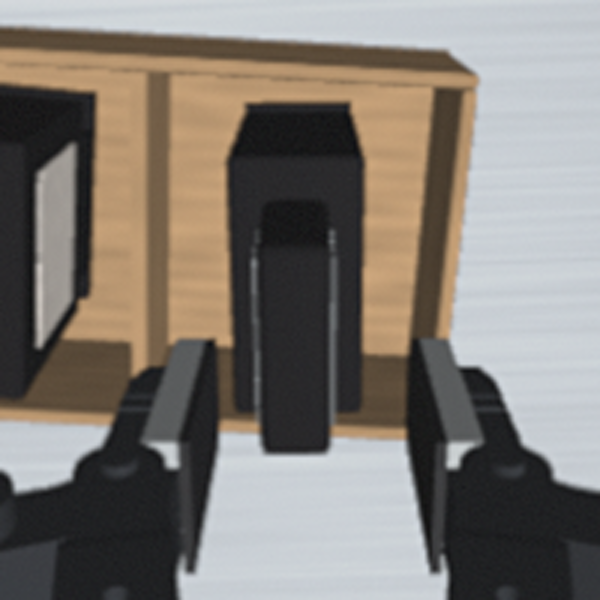

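Emit:
send_rows(commands=[[-0.002,-0.0024,0,-0.0049,0.0075,0],[0,0,-0.012,0,0,0],[0,0,0,0,0,0]])

```text
time: 15.78
eef_pos: [0.4576, 0.3857, 0.2737]
tool_rot: [-0.508, 0.509, 0.491, -0.491]
force: [-1.0, -0.4, 0.5]
finger_gap: 0.399
```

Run:
```python
from h import *
s,im=grab('wrist','w15.png');print(s['time'],s['eef_pos'],q2R(s['tool_rot']).round(4),s['finger_gap'])
cv2.imwrite('pics/w15z.png',cv2.resize(im[130:330,220:420,::-1],None,fx=3,fy=3,interpolation=cv2.INTER_CUBIC))
```

```text
15.775 [0.45760158 0.38574668 0.27370749] [[ 3.430e-02  3.000e-04 -9.994e-01]
 [ 9.994e-01  1.000e-04  3.430e-02]
 [ 1.000e-04 -1.000e+00 -2.000e-04]] 0.39944746421213323
```

View pics/w15z.png

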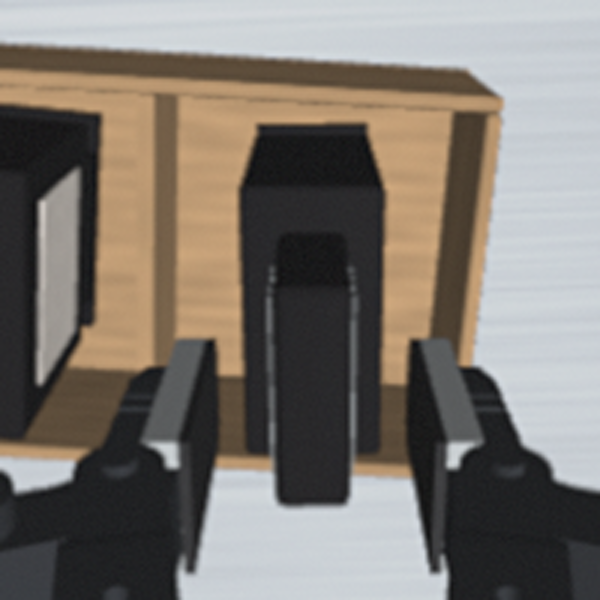

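Run:
```python
from h import *
s=state()
f=lambda p:[(x/3+220-.33,y/3+130-.33) for x,y in p]
L=lambda P:[np.linalg.norm(P[i]-P[i-1]).round(4) for i in range(len(P))]
for z in (.104,.108):
  P=onz('wrist',f([(274,286),(351,286),(348.5,505),(275.5,505)]),z,s); print('tab',z,P.mean(0).round(4),L(P))
  for a,b in ((0,3),(1,2)): d=P[b]-P[a]; print(np.degrees(np.arctan2(d[1],d[0])))
```

```text
tab 0.104 [0.4586 0.3862 0.104 ] [np.float64(0.0441), np.float64(0.0132), np.float64(0.0441), np.float64(0.0137)]
-2.392185780606069
-1.7856625799660508
tab 0.108 [0.4564 0.3863 0.108 ] [np.float64(0.0428), np.float64(0.0128), np.float64(0.0428), np.float64(0.0133)]
-2.392185780606009
-1.7856625799660706
```

Emit:
send_rows(commands=[[0,0,-0.01,0,0,0],[0,0,-0.008,0,0,0],[0,0,0,0,0,0]])

```text
time: 16.2
eef_pos: [0.4579, 0.3859, 0.255]
tool_rot: [-0.508, 0.509, 0.492, -0.491]
force: [-0.5, 0.2, -0.2]
finger_gap: 0.397
```

Emit:
send_rows(commands=[[0,0,0,0,0,0],[0,0,0,0,0,0],[0,0,0,0,0,0],[0,0,0,0,0,0]], jaw=0.0, squeeze=50)

```text
time: 16.7
eef_pos: [0.458, 0.386, 0.2551]
tool_rot: [-0.508, 0.509, 0.492, -0.491]
force: [0.7, 0.5, -0.8]
finger_gap: 0.153
```

Emit:
send_rows(commands=[[0,0,0.01,0,0,0],[0,0,0.02,0,0,0],[0,0,0.03,0,0,0],[0,0,0.03,0,0,0],[0,0,0.03,0,0,0],[0,0,0.03,0,0,0],[0,0,0,0,0,0]])

```text
time: 17.58
eef_pos: [0.4571, 0.3855, 0.4137]
tool_rot: [-0.508, 0.509, 0.493, -0.49]
force: [-0.3, 0.5, -1.0]
finger_gap: 0.158
```

Run:
```python
from h import *
s,im=grab('wrist','w16.png');print(s['time'],s['eef_pos'],q2R(s['tool_rot']).round(4),s['finger_gap'],s['force'])
```

```text
17.575 [0.45713275 0.38549955 0.41365195] [[ 0.0343  0.003  -0.9994]
 [ 0.9994  0.002   0.0343]
 [ 0.0021 -1.     -0.003 ]] 0.15762097442468118 [-0.33088612  0.46390208 -0.97144914]
```

View pics/w16.png

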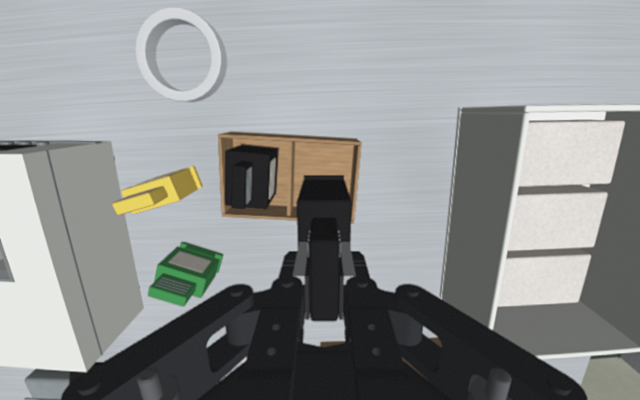

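Emit:
send_rows(commands=[[0.005,-0.035,0.006,0,0,-0.003],[0.005,-0.055,0.006,0,0,-0.003],[0.006,-0.058,0.006,0,0,-0.003],[0.006,-0.058,0.006,0,0,-0.003],[0.006,-0.058,0.004,0,0,-0.003],[0.004,-0.05,0.002,0,0,-0.003],[0,-0.025,0,0,0,0],[0,0,0,0,0,0]])

```text
time: 18.62
eef_pos: [0.4847, 0.036, 0.4313]
tool_rot: [0.515, -0.51, -0.483, 0.491]
force: [-0.1, 0.3, -1.0]
finger_gap: 0.155
```

Run:
```python
from h import *
s,im=grab('wrist','w17.png');print(s['time'],s['eef_pos'],q2R(s['tool_rot']).round(4),s['finger_gap'],s['force'])
```

```text
18.625 [0.4847132  0.03600506 0.43126336] [[ 0.051  -0.0146 -0.9986]
 [ 0.9987 -0.0027  0.051 ]
 [-0.0034 -0.9999  0.0144]] 0.1552066849989857 [-0.05113063  0.2911496  -1.01245648]
```

View pics/w17.png

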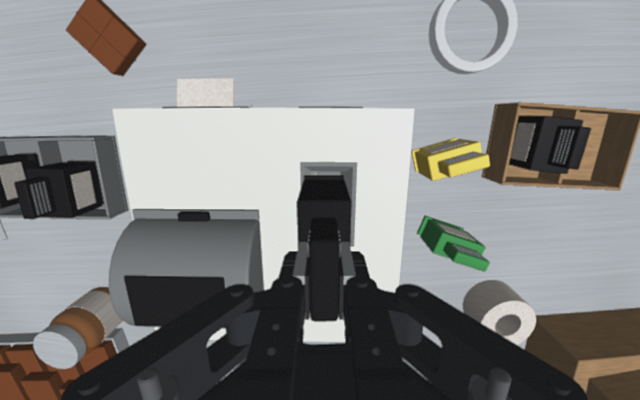

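Emit:
send_rows(commands=[[0.0065,0.0025,0,0.0027,-0.0146,-0.002],[0,0,-0.015,0,0,0],[0,0,-0.015,0,0,0],[0,0,0,0,0,0]])

```text
time: 19.18
eef_pos: [0.491, 0.0431, 0.3973]
tool_rot: [0.512, -0.51, -0.488, 0.488]
force: [-0.0, -0.1, -1.6]
finger_gap: 0.154
```

Run:
```python
from h import *
s,im=grab('wrist','w18.png');print(s['time'],s['eef_pos'],q2R(s['tool_rot']).round(4),s['finger_gap'],s['force'])
cv2.imwrite('pics/w18z.png',cv2.resize(im[130:330,220:420,::-1],None,fx=3,fy=3,interpolation=cv2.INTER_CUBIC))
```

```text
19.175 [0.49095747 0.04305193 0.39734511] [[ 0.046  -0.002  -0.9989]
 [ 0.9989  0.0016  0.046 ]
 [ 0.0015 -1.      0.0021]] 0.1536785513816426 [-0.02413347 -0.11606362 -1.64492538]
```

View pics/w18z.png

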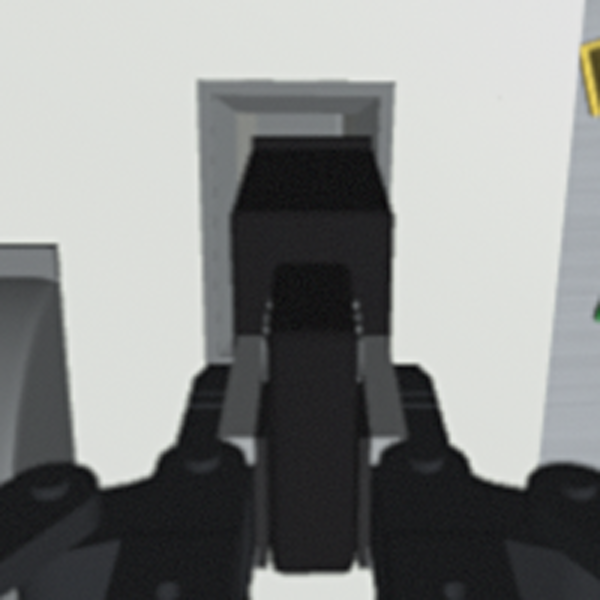

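Emit:
send_rows(commands=[[0,-0.0046,0,-0.0016,-0.002,-0.007],[0,0,0,0,0,0]])

```text
time: 19.48
eef_pos: [0.4914, 0.0387, 0.3985]
tool_rot: [-0.512, 0.513, 0.487, -0.486]
force: [-0.3, 0.1, -0.9]
finger_gap: 0.15
```

Run:
```python
from h import *
s,im=grab('wrist','w19.png');print(s['time'],s['eef_pos'],q2R(s['tool_rot']).round(4),s['finger_gap'],s['force'])
cv2.imwrite('pics/w19z.png',cv2.resize(im[130:330,220:420,::-1],None,fx=3,fy=3,interpolation=cv2.INTER_CUBIC))
```

```text
19.475 [0.49139278 0.03865657 0.39846918] [[ 5.240e-02  1.900e-03 -9.986e-01]
 [ 9.986e-01 -2.000e-04  5.240e-02]
 [-1.000e-04 -1.000e+00 -1.900e-03]] 0.15027375496288417 [-0.26859242  0.10466497 -0.94845188]
```

View pics/w19z.png

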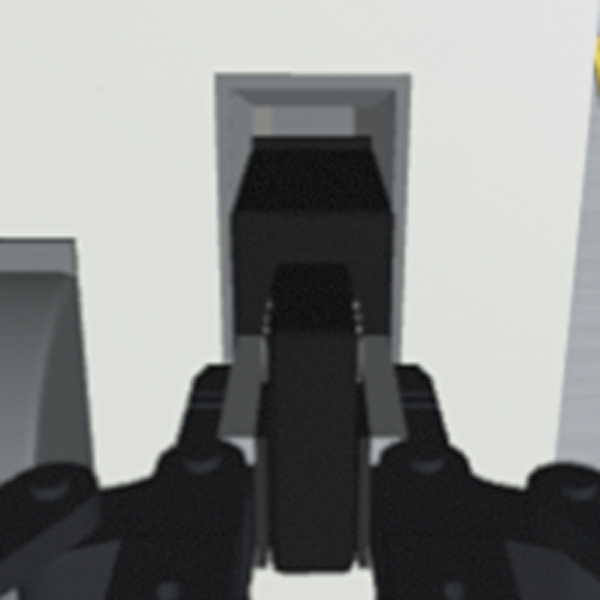

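Emit:
send_rows(commands=[[0,0,-0.006,0,0.0019,0],[0,0,-0.006,0,0,0],[0,0,0,0,0,0]])

```text
time: 19.9
eef_pos: [0.4915, 0.0385, 0.3861]
tool_rot: [-0.513, 0.513, 0.487, -0.486]
force: [0.3, -0.0, -0.4]
finger_gap: 0.152
```

Emit:
send_rows(commands=[[0,0,-0.005,0,0,0],[0,0,-0.005,0,0,0],[0,0,0,0,0,0]])

```text
time: 20.27
eef_pos: [0.4915, 0.0385, 0.3753]
tool_rot: [-0.513, 0.513, 0.487, -0.486]
force: [0.4, -0.3, -0.8]
finger_gap: 0.153
```

Run:
```python
from h import *
s,im=grab('wrist','w20.png');print(s['time'],s['eef_pos'],q2R(s['tool_rot']).round(4),s['finger_gap'],s['force'])
cv2.imwrite('pics/w20z.png',cv2.resize(im[130:330,220:420,::-1],None,fx=3,fy=3,interpolation=cv2.INTER_CUBIC))
```

```text
20.275 [0.49147336 0.03853376 0.37528712] [[ 5.270e-02  6.000e-04 -9.986e-01]
 [ 9.986e-01 -0.000e+00  5.270e-02]
 [ 0.000e+00 -1.000e+00 -6.000e-04]] 0.15337248036879594 [ 0.39304078 -0.33178471 -0.76303802]
```

View pics/w20z.png

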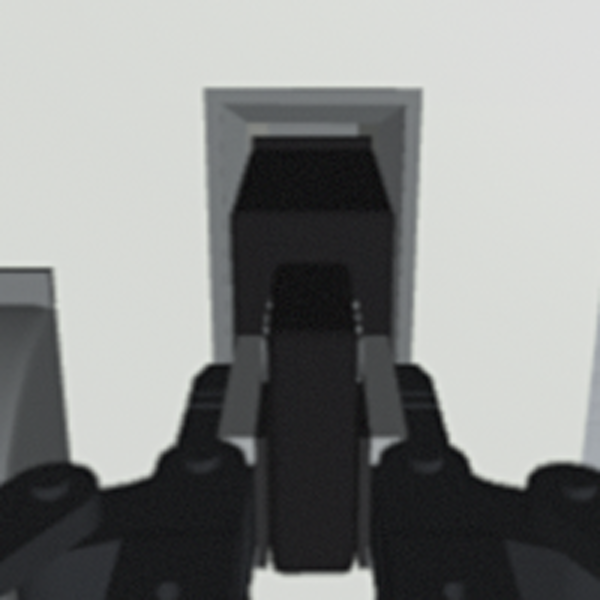

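Emit:
send_rows(commands=[[0,0,-0.006,0,0,0],[0,0,-0.006,0,0,0],[0,0,-0.006,0,0,0],[0,0,0,0,0,0]])

```text
time: 20.82
eef_pos: [0.4912, 0.0386, 0.3559]
tool_rot: [0.513, -0.513, -0.487, 0.487]
force: [0.2, 0.1, -1.5]
finger_gap: 0.154
```

Emit:
send_rows(commands=[[0,0,-0.005,0,0,0],[0,0,-0.005,0,0,0]])

```text
time: 21.08
eef_pos: [0.4915, 0.0386, 0.3462]
tool_rot: [-0.513, 0.513, 0.487, -0.486]
force: [-3.8, 0.3, 8.6]
finger_gap: 0.156
```

Emit:
send_rows(commands=[[0,0,-0.005,0,0,0],[0,0,-0.005,0,0,0],[0,0,-0.005,0,0,0]])

```text
time: 21.45
eef_pos: [0.4911, 0.0386, 0.3338]
tool_rot: [-0.512, 0.514, 0.487, -0.486]
force: [-5.6, -0.4, 11.3]
finger_gap: 0.152
```

Run:
```python
from h import *
s=state();print(s['time'],s['eef_pos'],q2R(s['tool_rot']).round(4),s['finger_gap'],s['force'],s['ft_torque'])
```

```text
21.45 [0.49113902 0.03863377 0.3338329 ] [[ 5.280e-02  3.000e-03 -9.986e-01]
 [ 9.986e-01 -5.000e-04  5.280e-02]
 [-3.000e-04 -1.000e+00 -3.000e-03]] 0.15242211975889383 [-5.63779874 -0.44481409 11.31171149] [ 0.05321855  1.1535189  -0.06200413]
```

Emit:
send_rows(commands=[[-0.001,0,-0.004,0.0005,0.003,0],[0,0,-0.004,0,0.001,0]])

```text
time: 21.7
eef_pos: [0.491, 0.0386, 0.3282]
tool_rot: [-0.512, 0.514, 0.488, -0.486]
force: [-5.4, 0.4, 10.5]
finger_gap: 0.15
```

Emit:
send_rows(commands=[[0,0,-0.004,0,0.001,0]])

```text
time: 21.82
eef_pos: [0.491, 0.0386, 0.3253]
tool_rot: [-0.512, 0.514, 0.487, -0.486]
force: [-5.4, -0.2, 11.7]
finger_gap: 0.155
```

Emit:
send_rows(commands=[[-0.0005,0,-0.004,0,0.001,0]])

```text
time: 21.95
eef_pos: [0.4908, 0.0387, 0.3226]
tool_rot: [-0.512, 0.514, 0.488, -0.486]
force: [-3.8, -0.1, 11.8]
finger_gap: 0.151
```

Emit:
send_rows(commands=[[0,0,-0.003,0,0.001,0]])

```text
time: 22.08
eef_pos: [0.4907, 0.0387, 0.3213]
tool_rot: [-0.512, 0.514, 0.488, -0.486]
force: [-8.6, 0.1, 24.6]
finger_gap: 0.153
```

Emit:
send_rows(commands=[[0,0,0.004,0,0,0],[0,0,0.003,0,0,0]])

```text
time: 22.32
eef_pos: [0.4905, 0.0388, 0.3299]
tool_rot: [-0.511, 0.515, 0.488, -0.485]
force: [-2.7, -0.5, 1.5]
finger_gap: 0.153
```

Emit:
send_rows(commands=[[0,0,0.002,0,0,0],[0,0,0.002,0,0,0]])

```text
time: 22.58
eef_pos: [0.4903, 0.0388, 0.3336]
tool_rot: [-0.511, 0.515, 0.488, -0.485]
force: [2.1, -0.4, -8.3]
finger_gap: 0.152
```

Emit:
send_rows(commands=[[0,0,-0.002,0,0,0],[0,0,0,0,0,0]])

```text
time: 22.82
eef_pos: [0.4904, 0.0387, 0.3313]
tool_rot: [-0.511, 0.515, 0.488, -0.485]
force: [-0.6, -1.0, 0.3]
finger_gap: 0.151
```

Emit:
send_rows(commands=[[0,0,0,0,0,0],[0,0,0,0,0,0],[0,0,0,0,0,0]], jaw=0.4)

```text
time: 23.2
eef_pos: [0.491, 0.0387, 0.3315]
tool_rot: [-0.511, 0.515, 0.488, -0.485]
force: [0.2, -1.0, 0.5]
finger_gap: 0.404
```

Emit:
send_rows(commands=[[0,0,0.02,0,0,0],[0,0,0.03,0,0,0],[0,0,0.03,0,0,0],[0,0,0,0,0,0]])

```text
time: 23.7
eef_pos: [0.4908, 0.0387, 0.4133]
tool_rot: [-0.511, 0.515, 0.488, -0.485]
force: [-0.1, -0.5, -0.4]
finger_gap: 0.401
```

Run:
```python
from h import *
s,im=grab('wrist','w21.png');print(s['time'],s['eef_pos'],q2R(s['tool_rot']).round(4),s['finger_gap'],s['force'])
cv2.imwrite('pics/w21z.png',cv2.resize(im[100:300,200:400,::-1],None,fx=3,fy=3,interpolation=cv2.INTER_CUBIC))
s,im=grab('side','s21.png')
cv2.imwrite('pics/s21z.png',cv2.resize(im[130:330,200:420,::-1],None,fx=3,fy=3,interpolation=cv2.INTER_CUBIC))
```

```text
23.7 [0.4908029  0.03867779 0.41333265] [[ 5.270e-02  6.500e-03 -9.986e-01]
 [ 9.986e-01 -9.000e-04  5.270e-02]
 [-5.000e-04 -1.000e+00 -6.500e-03]] 0.401145261326069 [-0.11105559 -0.45190629 -0.41366905]
```

View pics/w21z.png

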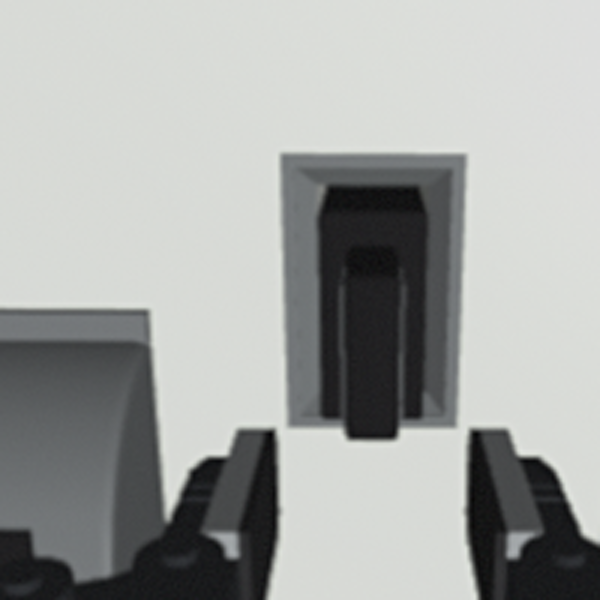

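View pics/s21z.png

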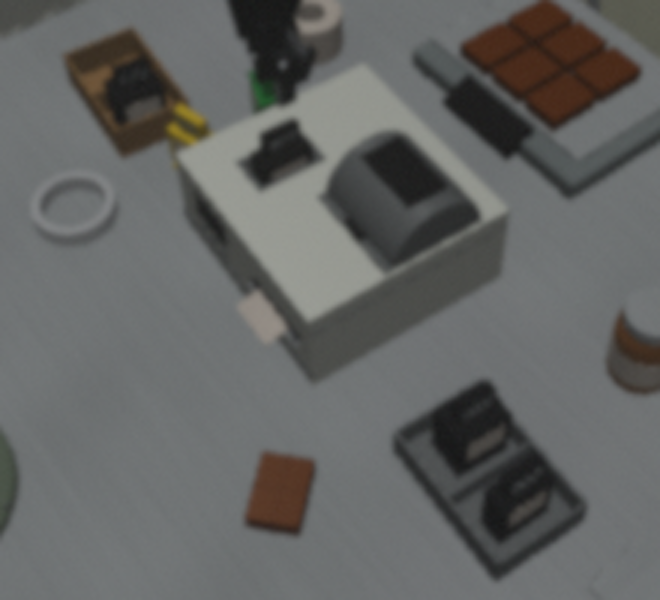

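Run:
```python
from h import *
s=state()
f=lambda p:[(x/3+200-.33,y/3+100-.33) for x,y in p]
L=lambda P:[np.linalg.norm(P[i]-P[i-1]).round(4) for i in range(len(P))]
for z in (.18,.183,.201):
  P=onz('wrist',f([(345,275),(400,275),(398,438),(346,438)]),z,s); print('tab',z,P.mean(0).round(4),L(P))
```

```text
tab 0.18 [0.4883 0.0388 0.18  ] [np.float64(0.0426), np.float64(0.0131), np.float64(0.0426), np.float64(0.0131)]
tab 0.183 [0.4872 0.0389 0.183 ] [np.float64(0.042), np.float64(0.0129), np.float64(0.042), np.float64(0.0129)]
tab 0.201 [0.4805 0.0392 0.201 ] [np.float64(0.0381), np.float64(0.0117), np.float64(0.0381), np.float64(0.0118)]
```

Emit:
send_rows(commands=[[0,0,0.03,0,0,0],[0,0,0.02,0,0,0],[0,0,0,0,0,0]])

```text
time: 24.18
eef_pos: [0.4888, 0.0388, 0.4577]
tool_rot: [0.514, -0.512, -0.485, 0.488]
force: [0.3, 0.2, -0.6]
finger_gap: 0.397
```

Run:
```python
from h import *
s=state();print(s['time'],s['eef_pos'],s['force'],s['dq'].round(3)); print(bot.close_job())
```

```text
24.175 [0.48880301 0.03876312 0.45766774] [ 0.3010753   0.19052286 -0.64278213] [-0.002  0.02  -0.04  -0.017 -0.001 -0.002]
the job is handed in; nothing more can be done
None
```

The cartridges are swapped: the spent one stands upright in the free compartment of the return tray, and the new one is caught in the bay. I handed the job in at about 24.2 s of the 69 s allowed.

**Spent cartridge:** I gripped its tab and pressed it to the bottom stop, with at most about 28 N vertical (29 N overall). The catch let go and it lifted out freely. I lowered it until it touched the tray floor and released it; the pictures afterwards show it standing upright.

**New cartridge:** I took the 30 mm thick one from the +y compartment of the stock box and slid it into the bay without side force at the mouth. Pressed to the stop it reached about 25 N vertical (26 N overall). A light upward pull was then held with about 8 N, so the catch has it. I let go and moved clear.

**Final checks:**
- **Height in the bay:** the tab's size in the last wrist picture fits the caught height (about 0.18 m) and not the raised one (0.20 m).
- **Disagreements:** heights judged from the tab's size came out about 3 mm lower than those from the deck edge and the tray contact. The spent cartridge also touched the tray floor a few millimetres lower than first expected, probably because it slipped slightly in the grip during the press.
- **Side force:** there was a sideways push in x of up to about 10 N at the wrist during both presses, which I only partly corrected. It stayed below the bay's 30 N limit.

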